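# Set up the puncture-repair point in the cycle storeroom

### The arm

A 6-joint arm with a two-finger parallel gripper is mounted at the origin on the work surface. World frame = base frame: x ahead of the robot, y to its left, z up, the work surface at z = 0. Lengths are in mm, angles in rad, forces in N, time in s.
With the tool pointing down it reaches from about 350 to 875 mm from the base axis. Payload 4.2 kg.
Tool frame: the origin (TCP) lies at the very end of the fingers, on their centre line; the grasp point (between the pads) lies 19 mm behind it (arm.tcp_to_grasp is the x of the grasp point in the tool frame, in mm); x points along the fingers, z is the direction in which the jaws open and shut, and the axes are right-handed (so a half turn about x gives the same grasp; the last joint's range is limited). The gripper opens to 85 mm and grips with 20 to 120 N. Pads are 22 mm wide; open, the fingers measure 114 mm over their backs; the gripper's body (76 mm by 85 mm) begins 54 mm behind the grasp point. The pads swing forward as they close: fully open they stand 13 mm farther back than shut.
Start: joints at [-0.927, 0.385, 0.008, 0, -1.194, -0.259], TCP at [234.622, -579.268, 199.012] pointing down, gripper open.
Joint ranges: [-3.14, 3.14], [-1.21, 2.06], [-1.07, 1.41], [-3.16, 2.05], [-2.99, -0.16], [-3.1, 3.1]. Speed limits (rad/s): [2.79, 2.79, 3.14, 3.14, 3.14, 3.14].

### API

Orientations are given as a unit quaternion [x, y, z, w].
In Python, from bench import status, get_image, job, arm gives the robot as it stands.
- The arm moves only by the tool apply_moves, never from a script. Its argument "targets" is text: rows parted by semicolons, each of 5 numbers parted by spaces: the shift along the tool's x, y, z in mm, then the turn about the tool's x in degrees, then the gripper's target within -1 to 1 (shut at 1, half-way at 0, fully open at -1). In form: dx dy dz spin hand; .... A call has 1 to 10 rows; each row is the pose to reach, as a shift and turn from the pose commanded when the call began, along the tool's axes at that moment; what a row does not reach only later rows make up. A row lasts 1/12 s, in which the tool goes at most 41.7 mm and 7.16 degrees, less where a joint would pass 70% of its speed; a pose out of reach is approached as far as the arm can. A call with a gripper value outside its range is refused whole. The fingers move at their own pace and stop on an object; the grip force is fixed at half the most. Time passes only in rows, so rows that repeat a pose let the fingers close. It gives the time, the measured TCP pose, the force and the opening at its end, in the units of the state.
- status.read_state(): the state, without advancing time (a new reading comes with each control period).
- get_image(name): name is "scene" or "top" or "wrist"; returns a dict with "img" (384x512x3 uint8, red, green, blue), "mtx" (3x3 intrinsics, pixels), "world_from_camera" (4x4, takes a point from camera to world coordinates). Camera axes: x right, y down, z forward; pixel columns grow to the right and rows downward; lengths in mm; the calibration is good to about 2 mm. A picture is of the moment at which its call begins. There is no depth.
- job.job_done(): hands the job in, once; it reports no verdict.
The state is a dict: "clock": time; "joints": joint angles; "joint_vel": joint speeds; "joint_efforts": joint torques, N m; "position": TCP position; "ee_rot": TCP orientation; "contact_force": force on the tool from outside, world axes, zero at the start; "wrist_torque": the same for the moment, N m; "gripper_width": finger opening in mm.
Only numpy, scipy, OpenCV 4.12 (cv2) and the standard library are available. Lean on these libraries where they do the work, as an engineer would, in place of code of your own. Each camera call takes 0.05 s, during which the arm holds its last target.

### The job

Set up the puncture-repair point: first hang the aluminium frame by its top bar on the mesh panel's hook and let go, then hang the black clip-lid box by its own hook from the frame's bottom bar, so that they form a hanging chain. Also, before or after that, put every cardboard inner-tube carton into the sloped rack, lying lengthwise down the slope side by side, and slide each one under the retaining bar until its end rests squarely against the stop. Leave the gauge, bottle, tin and spanner where they are, and leave everything hanging or lying still.

Things in the scene. Friction and masses are not known exactly. Their poses are not given: they have to be found in the camera images.
- panel: upright mesh panel, fixed, 240 mm wide, 370 mm tall, with a steel hook pointing at the robot. Origin on the table under the hook's seat; x towards the panel, whose bars stand 100 mm behind the seat. The hook is two parallel 8 mm wires, 22 mm apart (30 mm over all)
- hook_seat (a point): where the centre line of a 10 mm bar rests in the hook, 291 mm above the table; panel's axes. The wires form a V reaching 15 mm below this point; the free tip ends 22 mm before it (-x) and rises 7 mm above it; behind the seat they run level to the panel, tops 5 mm above it. A bar goes in over the tip and is lowered
- frame_c (a point): flat aluminium hanging frame, 60 mm wide (y), 140 tall (z), 10 thick (x), 150 g, front and back alike; its centre. Side rails: outer faces 60 mm, inner 44 mm apart; round 10 mm bars across top and bottom; a cross plate from 8 mm below to 18 mm above centre leaves an upper window 42 mm and a lower one 52 mm high. It starts upright in the tray's slot, 30 mm deep, and lifts straight out
- frame_top (a point): centre of the frame's top bar, 65 mm above its centre; frame's axes
- frame_low (a point): centre of the frame's bottom bar, 65 mm below its centre; frame's axes
- kit_c (a point): black plastic clip-lid box standing upright: 64 mm deep (x), 50 wide (y), 65 high (z), 250 g, a double-wire steel hook on top; centre of the box without the hook. A steel clip is on its -x face
- kit_eye (a point): inside the box's hook: where a 10 mm bar's centre line lies when hung, 67 mm above the box's centre; box's axes. Two 8 mm wires, 30 mm over all in y, rise from the lid 16 mm on the -x side, arch to a peak 15 mm above this point and end on the +x side 15 mm below it: a mouth 24 mm wide, open downwards. The wire end goes through the frame's lower window in the box's +x direction, then down over the bar
- rack: sloped steel carton rack, fixed, 310 mm wide (y), 190 mm long; origin on the table under its middle; its floor falls 12 degrees towards its +x. Side rims 12 mm high, upper (-x) end open. An 8 mm retaining bar spans it 22 mm before the stop, underside 52 mm above the floor: cartons slide under it
- rack_stop (a point): middle of the line where the rack's floor meets its stop plate (45 mm high, square to the floor). Axes: x down the slope into the stop; y along the stop; z out of the floor. The floor reaches 190 mm back up the slope (-x) and 155 mm to either side
- tray: rubber-footed grey plastic tray, fixed, 150 x 116 mm, rims 23 mm high; origin under its middle. In its middle the slot piece for the frame, 33 x 78 mm, 42 mm high; an orange tyre lever lies before it and a chrome spoke wrench behind it
- carton0_c (a point): cardboard inner-tube carton lying flat, 90 mm long (its x), 40 wide, 40 high, 150 g, a pale paper band lengthwise round its middle; this is its centre. Three or four are present. Friction holds them on the slope: they must be pushed or carried down it
- carton1_c (a point): cardboard inner-tube carton lying flat, 90 mm long (its x), 40 wide, 40 high, 150 g, a pale paper band lengthwise round its middle; this is its centre. Three or four are present. Friction holds them on the slope: they must be pushed or carried down it
- carton2_c (a point): cardboard inner-tube carton lying flat, 90 mm long (its x), 40 wide, 40 high, 150 g, a pale paper band lengthwise round its middle; this is its centre. Three or four are present. Friction holds them on the slope: they must be pushed or carried down it
- carton3_c (a point): cardboard inner-tube carton lying flat, 90 mm long (its x), 40 wide, 40 high, 150 g, a pale paper band lengthwise round its middle; this is its centre. Three or four are present. Friction holds them on the slope: they must be pushed or carried down it
- pump_gauge: push-button pump gauge lying flat, 66 mm across, 26 mm high, with a stub hose end; bystander (origin under its middle)
- lube_bottle: bottle 48 mm across, 130 mm tall; bystander
- grease_tin: round tin 76 mm across, 50 mm high; bystander
- spanner: steel spanner 180 mm long lying flat; bystander
There are look-alikes about, which are no part of the job. There is more than one size of the part that bears frame_c; the job needs the smaller. What is shaped like the part that bears kit_c but turquoise is not meant.

How it is judged:
By the outcome, as a careful person would: the job done as asked, in the order asked, and still so for the second after the job is handed in, with the robot touching nothing.
Of carton0, carton1, carton2, carton3 only 3 to 4 are there at a start; the rules pass over those that are not, and their reading is None.
At some moment in a run one of carton0, carton1, carton2, carton3 may be knocked a few centimetres aside while the robot is not near it.
It also fails if it takes over 210 s, if anything falls off the work surface, if the arm or the gripper's body presses on something with over 40 N, if the wrist force passes 120 N, or if a joint passes its speed limit or range.

## Working session

There is one attempt and no reset: what is moved stays moved. The work goes in short steps, Python scripts to look and compute and a tool call to move; the robot and the scene stay as the last step left them, time stands still between calls to the robot, and variables do not carry over. Pictures are saved under pics/ and viewed, and the job is handed in when it is done.

Besides the shell and the picture viewer there is one more tool, called after "Emit:" as a command line: name --argument value ..., lists and objects as JSON in quotes. apply_moves: Moves the arm, as the interface text tells. Its arguments: {"type":"object","properties":{"targets":{"type":"string"}},"required":["targets"]}

```bash
ls; mkdir -p pics; cat > h.py <<'E'
import numpy as np, cv2
from bench import status, get_image, job, arm
def snap(n,f,s=1.5):
    d=get_image(n); im=cv2.cvtColor(d['img'],cv2.COLOR_RGB2BGR)
    np.savez('pics/'+f+'.npz',**d)
    cv2.imwrite('pics/'+f+'.png',cv2.resize(im,None,fx=s,fy=s,interpolation=cv2.INTER_CUBIC)); return d
E
python3 - <<'E'
from h import *
print(status.read_state())
for n in['scene','top','wrist']:
    d=snap(n,n+'0'); print(n,d['mtx'].tolist(),d['world_from_camera'].round(3).tolist())
E
```

```text
pics
{'clock': 0.0, 'joints': array([-9.27437058e-01,  3.85551715e-01,  6.60223898e-03, -5.32092438e-04,
       -1.19398148e+00, -2.58617298e-01]), 'joint_vel': array([0.00061893, 0.00111171, 0.00025633, 0.00133396, 0.0020631 ,
       0.00081478]), 'joint_efforts': array([ 2.29290317e-04, -3.92287266e+01,  1.88404030e+01,  4.18620363e+00,
       -4.61168034e-03,  2.42502074e-05]), 'position': array([ 234.35727245, -578.68022378,  197.91043707]), 'ee_rot': array([-0.58567553,  0.39482796,  0.58698655,  0.39565369]), 'contact_force': array([ 0.35491284, -0.62753364, -1.16223762]), 'wrist_torque': array([0.02540967, 0.01838388, 0.01334556]), 'gripper_width': 85.25996347746911}
scene [[403.1746186267181, 0.0, 255.98712181617634], [0.0, 403.1746186267181, 190.38423147235235], [0.0, 0.0, 1.0]] [[-0.883, 0.359, -0.301, 955.56], [0.468, 0.693, -0.548, 733.224], [0.012, -0.625, -0.781, 1285.7], [0.0, 0.0, 0.0, 1.0]]
top [[435.59897685194466, 0.0, 255.59571774498872], [0.0, 435.59897685194466, 188.76024522359637], [0.0, 0.0, 1.0]] [[-0.024, -0.991, 0.132, 332.614], [-1.0, 0.026, 0.016, -35.518], [-0.019, -0.132, -0.991, 1703.095], [0.0, 0.0, 0.0, 1.0]]
wrist [[270.0194756149291, 0.0, 253.94533168920907], [0.0, 270.0194756149291, 194.32113952185088], [0.0, 0.0, 1.0]] [[-0.376, 0.883, 0.282, 161.233], [0.927, 0.358, 0.117, -609.614], [0.002, 0.305, -0.952, 373.184], [0.0, 0.0, 0.0, 1.0]]
```

```bash
python3 - <<'E'
from h import *
a=np.load('pics/scene0.npz')['img'];b=np.load('pics/top0.npz')['img']
f=lambda im,x0,y0,x1,y1,w,h:cv2.resize(im[y0:y1,x0:x1,::-1],(w,h),interpolation=cv2.INTER_CUBIC)
cv2.imwrite('pics/c1.png',f(a,260,180,410,340,750,600) if 0 else f(a,270,230,410,335,800,600))
cv2.imwrite('pics/c2.png',f(b,110,120,250,225,800,600))
cv2.imwrite('pics/c3.png',f(a,210,195,310,270,800,600))
from scipy.spatial.transform import Rotation as R
print(R.from_quat(status.read_state()['ee_rot']).as_matrix().round(2))
E
```

```text
[[-0.   -0.93 -0.38]
 [ 0.   -0.38  0.93]
 [-1.    0.    0.  ]]
```

```bash
cat >> h.py <<'E'
def proj(d,P):
    P=np.atleast_2d(P); T=np.linalg.inv(d['world_from_camera']); q=(T[:3,:3]@P.T+T[:3,3:]).T
    u=(d['mtx']@q.T).T; return u[:,:2]/u[:,2:]
def ray(d,uv,z):
    uv=np.atleast_2d(uv); T=d['world_from_camera']
    r=(T[:3,:3]@np.linalg.inv(d['mtx'])@np.c_[uv,np.ones(len(uv))].T).T; o=T[:3,3]
    return o+r*((z-o[2])/r[:,2])[:,None]
def tri(d1,u1,d2,u2):
    A=[];b=[]
    for d,u in((d1,u1),(d2,u2)):
        T=d['world_from_camera'];r=T[:3,:3]@np.linalg.inv(d['mtx'])@np.r_[u,1];r/=np.linalg.norm(r)
        M=np.eye(3)-np.outer(r,r);A.append(M);b.append(M@T[:3,3])
    A=np.vstack(A);b=np.hstack(b);x,res,_,_=np.linalg.lstsq(A,b,rcond=None);return x,np.linalg.norm(A@x-b)
def load(f): return dict(np.load('pics/'+f+'.npz'))
E
python3 - <<'E'
from h import *
for n,box in(('scene',(215,0,315,75)),('top',(390,190,510,310))):
    d=load(n+'0'); p=np.array([234.4,-578.7,198]); x0,y0,x1,y1=box; k=800/(x1-x0) if n=='scene' else 600/(y1-y0)
    im=cv2.resize(d['img'][y0:y1,x0:x1,::-1],None,fx=k,fy=k,interpolation=cv2.INTER_CUBIC).copy()
    Y=np.array([-.93,-.38,0]);Z=np.array([-.38,.93,0])
    for h in(0,73,125,175,225,275,325):
        for v,c in((Y,(0,0,255)),(Z,(0,255,0))):
            a=proj(d,[p+[0,0,h]-40*v,p+[0,0,h]+40*v])
            a=((a+.5-[x0,y0])*k).astype(int); cv2.line(im,tuple(map(int,a[0])),tuple(map(int,a[1])),c,1); cv2.putText(im,str(h),tuple(map(int,a[1])),0,.4,c)
    cv2.imwrite('pics/g_%s.png'%n,im)
E
python3 - <<'E'
from h import *
s=load('scene0');t=load('top0')
c=lambda u,x0,y0,k:np.array(u)/k-.5+[x0,y0]
print('cap',tri(s,c((155,275),215,0,8),t,c((465,457),390,190,5)))
print('cap2',tri(s,c((155,275),215,0,8),t,c((150,125),390,190,5)))
# turquoise etc
sc=lambda u:np.array(u)/1.5-.17
P={ 'frame top L':((493,424),(217,311)),'frame top R':((508,441),(252,303))}
k1=140/800
cs=lambda u:np.array([270,230])+np.array(u)*140/800-.5
ct=lambda u:np.array([110,120])+np.array(u)*140/800-.5
P={'frameA':((310,285),(197,493)),'frameB':((383,360),(283,473)),'big1':None}
for n,v in P.items():
    if v: print(n,tri(s,cs(v[0]),t,ct(v[1])))
# c3 crop hook tips: scale 8
c3=lambda u:np.array([210,195])+np.array(u)/8-.5
print('tip1',tri(s,c3((508,222)),t,ct((503,362))),tri(s,c3((508,222)),t,ct((531,357))))
print('tip2',tri(s,c3((545,262)),t,ct((503,362))),tri(s,c3((545,262)),t,ct((531,357))))
print('panelL',tri(s,sc((400,388)),t,ct((248,90))))
print('panelR',tri(s,sc((330,312)),t,ct((650,22))))
E
```

```text
cap (array([ 242.95402492, -716.89172262,  341.37908956]), np.float64(49.827188543958776))
cap2 (array([ 406.17562788, -452.82133992,  528.76183066]), np.float64(3.059747403090241))
frameA (array([498.64046466, 367.80764639, 192.97255401]), np.float64(27.225354958036785))
frameB (array([487.05801557, 365.93017222, 105.92152971]), np.float64(34.430254227441516))
tip1 (array([563.10130851, 168.57332406, 275.76464039]), np.float64(27.026183961566684)) (array([562.83144266, 157.45313919, 262.25691446]), np.float64(18.730791743594732))
tip2 (array([559.22948488, 175.84777337, 257.3733535 ]), np.float64(15.694807121091086)) (array([558.94543648, 164.76513741, 243.8842004 ]), np.float64(7.144232112060498))
panelL (array([686.21768976, 303.97622689, 377.94296631]), np.float64(0.8507497794924206))
panelR (array([721.58537879,  86.52094958, 355.67692134]), np.float64(5.85548416963301))
```

```bash
python3 - <<'E'
from h import *
s=load('scene0');t=load('top0')
cs=lambda u:np.array([270,230])+np.array(u)*140/800-.5
ct=lambda u:np.array([110,120])+np.array(u)*140/800-.5
c3=lambda u:np.array([210,195])+np.array(u)/8-.5
for z in(298,): print(ray(s,[c3((508,222)),c3((545,262))],z),ray(t,[ct((503,362)),ct((531,357))],z))
print(ray(s,[cs((310,285)),cs((383,360))],152),ray(t,[ct((197,493)),ct((283,473))],152))
im=t['img'][120:225,110:250,::-1]
cv2.imwrite('pics/c4.png',cv2.resize(t['img'][140:200,170:250,::-1],(800,600),interpolation=cv2.INTER_NEAREST))
E
```

```text
[[586.62199337 169.67145565 298.        ]
 [583.27620133 191.28076836 298.        ]] [[544.20555856 176.35188786 298.        ]
 [546.67212181 160.27723605 298.        ]]
[[497.70779633 342.22539303 152.        ]
 [487.73887462 395.84708562 152.        ]] [[488.05875632 391.68382532 152.        ]
 [499.30615421 337.47282414 152.        ]]
```

```bash
cat >> h.py <<'E'
from scipy.spatial.transform import Rotation as R
def pose():
    s=status.read_state(); return s['position'],R.from_quat(s['ee_rot']).as_matrix(),s
def plan(p,yaw=None):
    """shift in tool axes from measured pose to world TCP p, spin so tool y has world angle yaw (deg)"""
    q,M,s=pose(); sh=M.T@(np.array(p,float)-q); a=np.degrees(np.arctan2(M[1,1],M[0,1]))
    sp=0 if yaw is None else (a-yaw+180)%360-180
    print('t%.1f'%s['clock'],'shift',sh.round(1),'spin %.1f'%sp,'rows>=%d'%np.ceil(max(np.linalg.norm(sh)/41.7,abs(sp)/7.16)),'j6 %.2f'%s['joints'][5],'w %.1f'%s['gripper_width'],'tilt',M[:,0].round(3)); return sh,sp
E
python3 - <<'E'
from h import *
plan([234,-450,460],-171)
plan([470,240,460],-171)
s=load('scene0');t=load('top0')
cs=lambda u:np.array([270,230])+np.array(u)*140/800-.5
ct=lambda u:np.array([110,120])+np.array(u)*140/800-.5
c3=lambda u:np.array([210,195])+np.array(u)/8-.5
c4=lambda u:np.array([170,140])+np.array(u)/10-.5
print('fr -y',tri(s,cs((310,285)),t,ct((283,473))));print('fr +y',tri(s,cs((383,360)),t,ct((197,493))))
print('tip -y',tri(s,c3((508,222)),t,c4((308,305))));print('tip +y',tri(s,c3((545,262)),t,c4((242,318))))
E
```

```text
t0.1 shift [-261.6  -47.9  120. ] spin 13.0 rows>=7 j6 -0.26 w 85.4 tilt [-0.001  0.002 -1.   ]
t0.1 shift [-260.8 -525.6  671. ] spin 13.0 rows>=22 j6 -0.26 w 85.4 tilt [-0.001  0.002 -1.   ]
fr -y (array([498.05884829, 339.7249263 , 148.68920122]), np.float64(3.0529312224613028))
fr +y (array([487.34620033, 393.76981544, 148.19593274]), np.float64(2.1193128958816683))
tip -y (array([586.36280489, 167.79849899, 295.63340164]), np.float64(1.1495052631113387))
tip +y (array([582.79959206, 189.48713418, 295.45853803]), np.float64(0.8831892648944659))
```

Emit:
apply_moves --targets "-42 0 0 7 -1;-84 0 0 13 -1;-125 0 20 13 -1;-165 -20 50 13 -1;-200 -40 85 13 -1;-235 -60 120 13 -1;-260 -80 150 13 -1;-260 -105 180 13 -1;-260 -130 210 13 -1;-260 -155 240 13 -1"

```text
clock: 0.98
position: [279.9, -323.9, 458.3]
ee_rot: [0.538, -0.459, -0.537, -0.46]
contact_force: [1.3, 0.0, 0.1]
gripper_width: 85.8
```

```bash
python3 - <<'E'
from h import *
plan([440,240,460],-171)
E
```

```text
t1.0 shift [  -2.  -246.   532.1] spin -0.0 rows>=15 j6 -0.94 w 85.8 tilt [ 0.002 -0.001 -1.   ]
```

Emit:
apply_moves --targets "0 -18 36 0 -1;0 -35 73 0 -1;0 -52 110 0 -1;0 -70 147 0 -1;0 -87 184 0 -1;0 -104 221 0 -1;0 -122 258 0 -1;0 -140 295 0 -1;0 -157 332 0 -1;0 -175 368 0 -1"

```text
clock: 1.82
position: [394.5, 67.7, 457.3]
ee_rot: [0.538, -0.458, -0.538, -0.459]
contact_force: [1.5, -1.1, 0.2]
gripper_width: 85.5
```

Emit:
apply_moves --targets "0 -18 36 0 -1;0 -35 73 0 -1;0 -52 110 0 -1;0 -65 140 0 -1;0 -71 160 0 -1;0 -71 164 0 -1;0 -71 164 0 -1;0 -71 164 0 -1"

```text
clock: 2.48
position: [439.1, 238.4, 457.0]
ee_rot: [0.538, -0.459, -0.538, -0.459]
contact_force: [1.0, -0.1, -0.0]
gripper_width: 85.7
```

```bash
python3 - <<'E'
from h import *
plan([440,240,460],-171)
snap('wrist','w1')
snap('top','top1');snap('scene','scene1')
E
```

```text
t2.5 shift [-3.  -1.1  1.5] spin 0.1 rows>=1 j6 -2.24 w 85.7 tilt [-0.    -0.001 -1.   ]
```

```bash
python3 - <<'E'
from h import *
s=load('scene0');t=load('top0')
cs=lambda u:np.array([270,230])+np.array(u)*140/800-.5
print('big',ray(s,[cs((670,185)),cs((700,320))],190), ray(t,np.array([[180,365],[228,382]])/1.5,190))
plan([492.7,366.7,240],-168.8)
E
```

```text
big [[308.94731966 396.21542457 190.        ]
 [345.78080572 464.91093715 190.        ]] [[355.58415426 463.42175134 190.        ]
 [314.10360465 351.65161644 190.        ]]
t2.6 shift [218.1 -72.8 119. ] spin -2.2 rows>=7 j6 -2.24 w 85.6 tilt [ 0.001  0.001 -1.   ]
```

Emit:
apply_moves --targets "20 -12 20 -1 -1;45 -24 40 -2 -1;75 -36 60 -2 -1;105 -50 80 -2 -1;140 -62 100 -2 -1;170 -73 119 -2 -1;200 -73 119 -2 -1;218 -73 119 -2 -1;218 -73 119 -2 -1;218 -73 119 -2 -1"

```text
clock: 3.47
position: [493.0, 366.8, 239.3]
ee_rot: [0.546, -0.45, -0.545, -0.449]
contact_force: [0.5, 0.7, 0.8]
gripper_width: 85.4
```

```bash
python3 - <<'E'
from h import *
plan([492.7,366.7,240],-168.8)
d=snap('wrist','w2')
print(proj(d,[[498,339.7,147],[487.3,393.8,147],[492.7,366.7,152]])*1.5)
E
```

```text
t3.5 shift [-0.7  0.3 -0. ] spin -0.2 rows>=1 j6 -2.28 w 85.4 tilt [ 0.    -0.001 -1.   ]
[[342.27828435 282.07236356]
 [422.41060572 281.9194033 ]
 [382.26952555 284.14214007]]
```

Emit:
apply_moves --targets "30 0 1.5 0 -1;60 0 1.5 0 -1;90 0 1.5 0 -1;110 0 1.5 0 -1;120 0 1.5 0 -1;125 0 1.5 0 -1;125 0 1.5 0 -1;125 0 1.5 0 1;125 0 1.5 0 1;125 0 1.5 0 1"

```text
clock: 4.35
position: [493.4, 369.7, 116.2]
ee_rot: [0.546, -0.448, -0.546, -0.45]
contact_force: [1.5, -6.5, 20.2]
gripper_width: 51.5
```

Emit:
apply_moves --targets "0 0 0 0 1;0 0 0 0 1;0 0 0 0 1"

```text
clock: 4.6
position: [499.0, 368.7, 124.9]
ee_rot: [0.551, -0.445, -0.543, -0.452]
contact_force: [3.0, -15.2, 34.8]
gripper_width: 12.4
```

```bash
python3 - <<'E'
from h import *
plan([492.7,366.7,114],-168.8); print(pose()[2]['contact_force'])
snap('wrist','w3')
E
```

```text
t4.6 shift [10.8  6.7 -0.7] spin 0.1 rows>=1 j6 -2.28 w 12.4 tilt [ 0.015  0.001 -1.   ]
[  3.00461191 -15.23465724  34.77503725]
```

Emit:
apply_moves --targets "0 0 0 0 -1;0 0 0 0 -1;0 0 0 0 -1;0 0 0 0 -1;0 0 0 0 -1;0 0 0 0 -1"

```text
clock: 5.15
position: [492.3, 369.4, 114.2]
ee_rot: [-0.546, 0.449, 0.546, 0.45]
contact_force: [-0.6, 0.2, -0.5]
gripper_width: 76.4
```

```bash
python3 - <<'E'
from h import *
plan([492.7,366.7,114],-168.8); print(pose()[2]['contact_force'])
snap('wrist','w4');d=snap('scene','scene2')
cv2.imwrite('pics/c5.png',cv2.resize(d['img'][220:340,250:410,::-1],(800,600),interpolation=cv2.INTER_CUBIC))
E
```

```text
t5.2 shift [ 0.2  0.1 -2.7] spin -0.2 rows>=1 j6 -2.28 w 76.4 tilt [ 0.     0.001 -1.   ]
[-0.64139522  0.19778697 -0.50469767]
```

```bash
python3 - <<'E'
from h import *
d=load('w4'); q,M,s=pose()
for z in(147,152): print(ray(d,np.array([[300,372],[376,372],[453,372],[376,358],[376,383]])/1.5-.17,z).round(1).tolist())
print(proj(d,[q,q+[0,0,33],q+M[:,2]*38,q-M[:,2]*38])*1.5)
E
```

```text
[[498.3, 337.0, 147.0], [492.5, 366.4, 147.0], [486.7, 396.2, 147.0], [486.5, 365.3, 147.0], [497.3, 367.3, 147.0]]
[[495.3, 337.6, 152.0], [489.8, 365.9, 152.0], [484.1, 394.7, 152.0], [484.0, 364.8, 152.0], [494.4, 366.8, 152.0]]
[[382.67819814 337.30180753]
 [383.0833155  371.80455476]
 [463.0412322  337.32147993]
 [302.27789299 337.28212601]]
```

```bash
python3 - <<'E'
from h import *
print([ (a,getattr(arm,a)) for a in dir(arm) if not a.startswith('_')])
print([ a for a in dir(status) if not a.startswith('_')])
d=load('scene0')
cv2.imwrite('pics/c6.png',cv2.resize(d['img'][30:90,220:300,::-1],(800,600),interpolation=cv2.INTER_CUBIC))
E
```

```text
[('IKError', <class 'bench.IKError'>), ('tcp_to_grasp', -18.700000000000003)]
['read_state']
```

```bash
python3 - <<'E'
from h import *
d=load('scene0'); p=np.array([234.4,-578.7,197.9]);Z=np.array([-.38,.93,0])
for h in(0,13,25,35,45,60): print(h,proj(d,[p+[0,0,h]+50*Z,p+[0,0,h]-50*Z,p+[0,0,h]]).round(1).tolist())
E
```

```text
0 [[267.0, 84.6], [249.5, 75.6], [258.2, 80.0]]
13 [[267.1, 82.1], [249.5, 73.1], [258.2, 77.5]]
25 [[267.2, 79.8], [249.5, 70.8], [258.3, 75.2]]
35 [[267.3, 77.9], [249.5, 68.8], [258.3, 73.3]]
45 [[267.4, 75.9], [249.5, 66.9], [258.3, 71.3]]
60 [[267.5, 72.9], [249.5, 63.9], [258.4, 68.4]]
```

Emit:
apply_moves --targets "0 0 -2.7 0 -1;0 0 -2.7 0 -1;10 0 -2.7 0 -1;20 0 -2.7 0 -1;30 0 -2.7 0 -1;34 0 -2.7 0 -1;34 0 -2.7 0 -1;34 0 -2.7 0 1;34 0 -2.7 0 1;34 0 -2.7 0 1"

```text
clock: 6.08
position: [493.5, 367.3, 80.9]
ee_rot: [0.546, -0.449, -0.546, -0.45]
contact_force: [0.3, 0.0, -1.2]
gripper_width: 59.7
```

Emit:
apply_moves --targets "0 0 0 0 1;0 0 0 0 1;0 0 0 0 1"

```text
clock: 6.33
position: [493.3, 367.2, 80.7]
ee_rot: [0.546, -0.449, -0.546, -0.45]
contact_force: [0.1, 1.0, 0.9]
gripper_width: 59.2
```

```bash
python3 - <<'E'
from h import *
plan([492.7,366.7,80],-168.8); print(pose()[2]['contact_force'])
snap('wrist','w5')
E
```

```text
t6.3 shift [ 0.7  0.7 -0.3] spin -0.1 rows>=1 j6 -2.28 w 59.2 tilt [ 0.001  0.001 -1.   ]
[0.14525924 0.98416813 0.9377426 ]
```

Emit:
apply_moves --targets "-8 0 0 0 1;-16 0 0 0 1;-24 0 0 0 1;-36 0 0 0 1;-55 0 0 0 1;-80 0 0 0 1;-110 0 0 0 1;-145 0 0 0 1;-175 0 0 0 1;-195 0 0 0 1"

```text
clock: 7.22
position: [493.5, 366.7, 279.7]
ee_rot: [0.546, -0.448, -0.546, -0.451]
contact_force: [0.0, 0.0, -1.0]
gripper_width: 59.1
```

```bash
python3 - <<'E'
from h import *
plan([510,168,300],-170.7)
snap('wrist','w6')
E
```

```text
t7.2 shift [ -20.9   21.8 -198.1] spin 1.8 rows>=5 j6 -2.28 w 59.1 tilt [ 0.004  0.003 -1.   ]
```

Emit:
apply_moves --targets "-5 5 -20 0 1;-10 10 -45 1 1;-15 15 -75 2 1;-18 20 -105 2 1;-20 22 -135 2 1;-20 22 -165 2 1;-20 22 -185 2 1;-20 22 -198 2 1;-20 22 -198 2 1;-20 22 -198 2 1"

```text
clock: 8.1
position: [509.1, 167.7, 295.0]
ee_rot: [-0.537, 0.459, 0.538, 0.459]
contact_force: [-0.5, 0.4, -1.8]
gripper_width: 59.1
```

```bash
python3 - <<'E'
from h import *
plan([510,168,300],-170.7)
snap('wrist','w7')
d=snap('scene','scene3'); cv2.imwrite('pics/c7.png',cv2.resize(d['img'][190:280,215:335,::-1],(800,600),interpolation=cv2.INTER_CUBIC))
E
```

```text
t8.1 shift [-5.  -0.9  0.1] spin -0.3 rows>=1 j6 -2.03 w 59.1 tilt [-0.  0. -1.]
```

```bash
python3 - <<'E'
from h import *
s=load('scene3');w=load('w7')
u=lambda a:np.array(a)/1.5-.17
c=lambda a:np.array([215,190])+np.array(a)*.15-.5
print(tri(s,c((390,220)),w,u((362,466))),tri(s,c((422,253)),w,u((402,466))))
print('bar',ray(w,[u((290,430)),u((382,428)),u((474,430))],361.5))
q,M,_=pose(); ex=np.array([.987,.162,0]); 
e=R.from_euler('z',9.3,degrees=True).as_matrix()
print((e.T@(np.array([584.6,178.6,0])-q)))
E
```

```text
(array([585.13740331, 168.15396265, 293.21617445]), np.float64(0.6009570092078319)) (array([581.40910622, 189.52541911, 293.30309667]), np.float64(0.036360483840239814))
bar [[515.35580117 138.54511023 361.5       ]
 [510.0624336  167.16848638 361.5       ]
 [506.23832896 196.03498794 361.5       ]]
[  76.08011191   -2.46269458 -294.84290907]
```

Emit:
apply_moves --targets "10 -10 0 0 1;20 -25 0 0 1;28 -40 0 0 1;30 -55 0 0 1;30 -70 0 0 1;30 -82 0 0 1;30 -91 0 0 1;30 -96 0 0 1;30 -96 0 0 1;30 -96 0 0 1"

```text
clock: 9.03
position: [599.8, 182.7, 258.4]
ee_rot: [-0.535, 0.464, 0.541, 0.454]
contact_force: [-4.6, -2.1, -10.7]
gripper_width: 59.1
```

```bash
python3 - <<'E'
from h import *
plan([603.8,183.5,225],-170.7)
snap('wrist','w8')
d=snap('scene','scene4'); cv2.imwrite('pics/c8.png',cv2.resize(d['img'][190:280,215:335,::-1],(800,600),interpolation=cv2.INTER_CUBIC))
E
```

```text
t9.0 shift [33.4 -4.7  0.2] spin -0.3 rows>=1 j6 -1.96 w 59.1 tilt [-0.016 -0.005 -1.   ]
```

Emit:
apply_moves --targets "0 0 0 0 1;0 0 0 0 1;0 0 0 0 1"

```text
clock: 9.38
position: [599.8, 182.7, 258.5]
ee_rot: [-0.535, 0.464, 0.541, 0.454]
contact_force: [-4.9, -1.4, -13.8]
gripper_width: 59.1
```

```bash
python3 - <<'E'
from h import *
plan([603.8,183.5,225],-170.7)
print(pose()[2]);d=snap('top','top4'); cv2.imwrite('pics/c9.png',cv2.resize(d['img'][110:230,110:270,::-1],(800,600),interpolation=cv2.INTER_CUBIC))
E
```

```text
t9.4 shift [33.4 -4.6  0.2] spin -0.3 rows>=1 j6 -1.96 w 59.1 tilt [-0.015 -0.004 -1.   ]
{'clock': 9.3833, 'joints': array([ 0.55110258,  0.36550974,  0.12845769, -0.00435724, -1.34920175,
       -1.96313806]), 'joint_vel': array([ 1.26356903e-03, -4.98058325e-05, -1.07112798e-03, -9.56108280e-04,
       -6.52964833e-04,  1.64095268e-03]), 'joint_efforts': array([ 1.81524376e-01, -4.63564181e+01,  2.69708383e+01,  6.93174183e+00,
        1.43711798e+00,  2.17286992e-02]), 'position': array([599.7745208 , 182.71345232, 258.49451072]), 'ee_rot': array([-0.53471626,  0.46376408,  0.54094275,  0.45429323]), 'contact_force': array([ -4.93643273,  -1.40393991, -13.77880114]), 'wrist_torque': array([-0.47255792,  1.43082558, -0.01400232]), 'gripper_width': 59.14819733156441}
```

Emit:
apply_moves --targets "5 0 0 0 1;10 0 0 0 1;15 0 0 0 1;18 0 0 0 1;18 0 0 0 1"

```text
clock: 9.85
position: [604.2, 183.4, 246.5]
ee_rot: [-0.538, 0.459, 0.538, 0.459]
contact_force: [0.3, -0.4, -0.9]
gripper_width: 59.1
```

```bash
python3 - <<'E'
from h import *
plan([603.8,183.5,225],-170.7)
snap('wrist','w9')
E
```

```text
t9.8 shift [21.5  0.4  0.2] spin -0.2 rows>=1 j6 -1.96 w 59.1 tilt [-0.  0. -1.]
```

Emit:
apply_moves --targets "5 0 0 0 1;10 0 0 0 1;14 0 0 0 1;17 0 0 0 1;19 0 0 0 1;20 0 0 0 1;20 0 0 0 1"

```text
clock: 10.48
position: [604.0, 183.1, 226.8]
ee_rot: [-0.538, 0.459, 0.538, 0.459]
contact_force: [-0.4, 1.5, -1.8]
gripper_width: 59.0
```

Emit:
apply_moves --targets "1 0 0 0 1;2 0 0 0 1;3 0 0 0 1;4 0 0 0 1;4 0 0 0 1"

```text
clock: 10.9
position: [604.4, 183.2, 224.5]
ee_rot: [0.538, -0.458, -0.538, -0.459]
contact_force: [-1.5, -0.4, 3.7]
gripper_width: 59.1
```

```bash
python3 - <<'E'
from h import *
d=snap('scene','scene5'); cv2.imwrite('pics/c10.png',cv2.resize(d['img'][190:280,215:335,::-1],(800,600),interpolation=cv2.INTER_CUBIC))
E
```

Emit:
apply_moves --targets "0 0 0 0 0;0 0 0 0 -0.5;0 0 0 0 -1;0 0 0 0 -1;0 0 0 0 -1;0 0 0 0 -1;-15 0 0 0 -1;-35 0 0 0 -1;-60 0 0 0 -1;-90 0 0 0 -1"

```text
clock: 11.78
position: [603.4, 182.9, 312.3]
ee_rot: [-0.537, 0.46, 0.538, 0.458]
contact_force: [0.6, 0.4, 0.1]
gripper_width: 85.7
```

Emit:
apply_moves --targets "-25 0 0 0 -1;-60 0 0 0 -1;-90 20 0 0 -1;-90 60 0 0 -1;-90 100 0 0 -1;-90 130 0 0 -1;-90 140 0 0 -1;-90 140 0 0 -1"

```text
clock: 12.45
position: [464.0, 160.5, 404.9]
ee_rot: [0.538, -0.457, -0.538, -0.46]
contact_force: [0.9, 0.0, 0.1]
gripper_width: 85.5
```

```bash
python3 - <<'E'
from h import *
plan([440,240,400],-171)
d=snap('scene','scene6'); cv2.imwrite('pics/c11.png',cv2.resize(d['img'][180:285,210:350,::-1],(800,600),interpolation=cv2.INTER_CUBIC))
d=snap('wrist','w10')
E
```

```text
t12.4 shift [ 5.  11.1 82.3] spin 0.1 rows>=2 j6 -2.08 w 85.5 tilt [ 0.003  0.002 -1.   ]
```

```bash
python3 - <<'E'
from h import *
d=load('w10');u=lambda a:np.array(a)/1.5-.17
for n,a in dict(A=(233,178),B=(311,173),C=(228,277),D=(303,288)).items(): print(n,ray(d,u(a),40).round(1))
print('box',ray(d,u((403,243)),65).round(1),'turq',ray(d,u((487,133)),65).round(1))
plan([395,160,280],-170.7)
E
```

```text
A [[437.6 -36.2  40. ]]
B [[415.6  61.8  40. ]]
C [[571.2 -36.7  40. ]]
D [[570.6  67.2  40. ]]
box [[481.4 191.6  65. ]] turq [[335.8 266.7  65. ]]
t12.6 shift [123.2  70.5   9.8] spin -0.2 rows>=4 j6 -2.08 w 85.5 tilt [ 0.001  0.001 -1.   ]
```

Emit:
apply_moves --targets "30 10 -10 0 -1;60 10 -20 0 -1;90 5 -30 0 -1;120 0 -40 0 -1;130 0 -45 0 -1;130 0 -45 0 -1;130 0 -45 0 -1"

```text
clock: 13.13
position: [474.1, 116.7, 273.3]
ee_rot: [0.538, -0.459, -0.537, -0.459]
contact_force: [0.4, 0.2, 0.9]
gripper_width: 85.4
```

```bash
python3 - <<'E'
from h import *
plan([395,160,280],-170.7)
d=snap('wrist','w11')
E
```

```text
t13.1 shift [-6.7 71.3 55.1] spin -0.3 rows>=3 j6 -1.99 w 85.4 tilt [ 0.    -0.001 -1.   ]
```

```bash
python3 - <<'E'
from h import *
d=load('w11');u=lambda a:np.array(a)/1.5-.17
for n,a,b in(('A',(236,137),(224,232)),('B',(343,130),(323,222)),('C',(222,271),(227,350)),('D',(331,287),(312,364))):
    p=ray(d,[u(a),u(b)],40)[:,:2]; v=p[1]-p[0]; print(n,p.mean(0).round(1),'len %.1f yaw %.1f'%(np.linalg.norm(v),np.degrees(np.arctan2(v[1],v[0]))))
p=ray(d,[u(a) for a in((424,237),(470,225),(488,290),(441,303))],65)[:,:2]
print('box',p.round(1).tolist(),p.mean(0).round(1)); 
for i in range(4):
    v=p[(i+1)%4]-p[i]; print(np.linalg.norm(v).round(1),np.degrees(np.arctan2(v[1],v[0])).round(1))
h,w=d['img'].shape[:2]
cv2.imwrite('pics/c12.png',cv2.resize(d['img'][135:210,265:365,::-1],(800,600),interpolation=cv2.INTER_CUBIC))
E
```

```text
A [441.7 -39.4] len 92.6 yaw -4.7
B [417.8  58.9] len 88.9 yaw -5.6
C [574.3 -39.1] len 90.8 yaw 5.7
D [575.2  65.6] len 93.8 yaw -6.2
box [[456.9, 154.2], [438.9, 194.9], [498.9, 227.0], [519.7, 183.7]] [478.6 189.9]
44.5 113.9
68.1 28.1
48.0 -64.4
69.3 -154.9
```

```bash
python3 - <<'E'
from h import *
plan([520,75,170],-170.7)
E
```

```text
t13.2 shift [104.5 -38.2 -48.9] spin -0.3 rows>=3 j6 -1.99 w 85.7 tilt [ 0.002  0.    -1.   ]
```

Emit:
apply_moves --targets "35 -13 -20 0 -1;70 -26 -40 0 -1;104 -38 -49 0 -1;104 -38 -49 0 -1;104 -38 -49 0 -1"

```text
clock: 13.6
position: [519.0, 74.4, 169.1]
ee_rot: [0.538, -0.46, -0.538, -0.459]
contact_force: [0.4, -0.8, 0.9]
gripper_width: 85.3
```

```bash
python3 - <<'E'
from h import *
plan([471,187,150],-154)
d=snap('wrist','w12')
E
```

```text
t13.6 shift [ 19.   29.7 118.8] spin -17.0 rows>=3 j6 -1.87 w 85.3 tilt [-0.001 -0.001 -1.   ]
```

```bash
python3 - <<'E'
from h import *
d=load('w12')
cv2.imwrite('pics/c13.png',np.hstack([cv2.resize(d['img'][165:270,200:280,::-1],(400,525),interpolation=cv2.INTER_CUBIC),cv2.resize(d['img'][120:225,320:400,::-1],(400,525),interpolation=cv2.INTER_CUBIC)]))
E
python3 - <<'E'
from h import *
d=load('w12');c=lambda a:np.array([200,165])+np.array(a)/5-.5
p=ray(d,[c((77,432)),c((228,467)),c((213,180)),c((133,445)),c((251,180)),c((172,455)),c((150,150)),c((295,215))],40)[:,:2]
f=lambda a,b:np.degrees(np.arctan2(*(b-a)[::-1])).round(1)
print(p.round(1).tolist(),f(p[0],p[1])+90,f(p[2],p[3]),f(p[4],p[5]),f(p[6],p[0]),f(p[7],p[1]))
y=np.radians(f(p[2],p[3])*.5+f(p[4],p[5])*.5); print('D', (p[0]+p[1])/2-45*np.array([np.cos(y),np.sin(y)]))
c=lambda a:np.array([320,120])+(np.array(a)-[400,0])/5-.5
p=ray(d,[c((492,328)),c((548,400)),c((780,340)),c((445,107)),c((750,65))],65)[:,:2];print(p.round(1).tolist(),f(p[3],p[0]),f(p[1],p[2])-90)
q=ray(d,[c((548,400)),c((782,345))],0)[:,:2]; print('bottom',q.round(1).tolist())
E
```

```text
[[619.3, 39.2], [623.2, 78.5], [547.0, 63.5], [620.8, 53.7], [545.5, 72.4], [622.0, 63.9], [541.9, 47.7], [552.7, 84.2]] 174.3 -7.6 -6.4 -6.2 -4.6
D [576.60812624  64.3451159 ]
[[504.7, 162.4], [518.6, 178.5], [497.5, 224.3], [460.6, 141.1], [442.7, 200.0]] 25.8 24.799999999999997
bottom [[536.7, 205.9], [511.9, 263.2]]
```

```bash
python3 - <<'E'
from h import *
plan([472.4,185.6,95],-154.6)
E
```

```text
t13.7 shift [ 75.8  29.6 116.7] spin -16.3 rows>=4 j6 -1.87 w 85.7 tilt [ 0.003  0.    -1.   ]
```

Emit:
apply_moves --targets "0 12 35 -6 -1;0 24 75 -12 -1;20 30 110 -16 -1;50 30 117 -16 -1;70 30 117 -16 -1;76 30 117 -16 -1;76 30 117 -16 -1;76 30 117 -16 -1"

```text
clock: 14.32
position: [471.7, 186.3, 95.5]
ee_rot: [0.597, -0.378, -0.596, -0.381]
contact_force: [0.2, 0.2, 0.5]
gripper_width: 85.2
```

```bash
python3 - <<'E'
from h import *
plan([472.4,185.6,95],-154.6)
d=snap('wrist','w13'); q,M,_=pose()
def b2w(x,y,z,c=(479.6,189),a=25.4):
    a=np.radians(a); return [c[0]+x*np.cos(a)-y*np.sin(a),c[1]+x*np.sin(a)+y*np.cos(a),z]
print((proj(d,[b2w(-16,0,65),b2w(0,0,112),b2w(32,25,65),b2w(32,-25,65)])*1.5).round(0).tolist())
E
```

```text
t14.3 shift [ 0.5 -0.4 -1. ] spin -0.3 rows>=1 j6 -1.83 w 85.2 tilt [ 0.004  0.002 -1.   ]
[[380.0, 302.0], [380.0, 372.0], [424.0, 380.0], [337.0, 381.0]]
```

Emit:
apply_moves --targets "15 0 3 0 -1;30 0 3 0 -1;42 0 3 0 -1;50 0 3 0 -1;53 0 3 0 -1;53 0 3 0 -1;53 0 3 0 0;53 0 3 0 1;53 0 3 0 1;53 0 3 0 1"

```text
clock: 15.2
position: [469.2, 188.1, 40.6]
ee_rot: [0.597, -0.379, -0.596, -0.38]
contact_force: [0.2, -0.1, 0.2]
gripper_width: 39.0
```

Emit:
apply_moves --targets "0 0 0 0 1;0 0 0 0 1;0 0 0 0 1;0 0 0 0 1"

```text
clock: 15.53
position: [469.2, 188.0, 40.6]
ee_rot: [0.597, -0.379, -0.596, -0.38]
contact_force: [0.3, -0.0, 4.6]
gripper_width: 28.5
```

```bash
python3 - <<'E'
from h import *
plan([472.4,185.6,95],-154.6)
d=snap('wrist','w14'); print(pose()[2]['contact_force'],pose()[0])
E
```

```text
t15.5 shift [-54.4  -1.9  -3.5] spin -0.3 rows>=2 j6 -1.84 w 28.5 tilt [ 0.001  0.    -1.   ]
[-1.1766159  -1.35737873  5.17858912] [469.1405192  187.96857267  40.54698682]
```

Emit:
apply_moves --targets "-5 0 0 0 1;-10 0 0 0 1;-20 0 0 0 1;-32 0 0 0 1;-45 0 0 0 1;-60 0 0 0 1;-75 0 0 0 1;-80 0 0 0 1;-80 0 0 0 1"

```text
clock: 16.33
position: [469.3, 188.4, 121.1]
ee_rot: [0.597, -0.379, -0.596, -0.381]
contact_force: [-0.1, 0.6, -1.7]
gripper_width: 28.4
```

```bash
python3 - <<'E'
from h import *
d=snap('wrist','w15'); print(pose()[2]['contact_force'],pose()[0])
d=snap('scene','scene7'); cv2.imwrite('pics/c14.png',cv2.resize(d['img'][180:285,210:350,::-1],(800,600),interpolation=cv2.INTER_CUBIC))
# target: axis at carton +31-8=+23
a=np.radians(-6); c=np.array([576.6,64.3]); t=c+23*np.array([np.cos(a),np.sin(a)]); print(t)
plan([*t,120],174)
E
```

```text
[ 0.14101464 -0.15998432 -3.07278085] [468.63419433 187.91812052 120.02561287]
[599.47400359  61.89584534]
t16.4 shift [  -0.8  -65.8 -169.4] spin 31.0 rows>=5 j6 -1.84 w 28.5 tilt [-0.001 -0.    -1.   ]
```

```bash
python3 - <<'E'
from h import *
plan([596.5,62.2,120],174)
E
```

```text
t16.4 shift [  -0.8  -63.2 -167.9] spin 31.0 rows>=5 j6 -1.84 w 28.5 tilt [-0.001 -0.    -1.   ]
```

Emit:
apply_moves --targets "0 0 -15 3 1;0 0 -35 8 1;0 0 -60 13 1;0 -5 -88 18 1;0 -15 -115 23 1;0 -28 -138 28 1;0 -43 -155 31 1;0 -56 -164 31 1;0 -63 -168 31 1;0 -63 -168 31 1"

```text
clock: 17.27
position: [597.6, 61.9, 118.2]
ee_rot: [-0.473, 0.526, 0.473, 0.525]
contact_force: [0.2, 0.1, -1.6]
gripper_width: 28.5
```

```bash
python3 - <<'E'
from h import *
plan([596.5,62.2,82],174)
d=snap('wrist','w16');d=snap('top','top5')
cv2.imwrite('pics/c15.png',cv2.resize(d['img'][140:245,170:310,::-1],(800,600),interpolation=cv2.INTER_CUBIC))
E
```

```text
t17.3 shift [36.2  1.   0.2] spin -0.0 rows>=1 j6 -2.05 w 28.5 tilt [-0.002 -0.001 -1.   ]
```

```bash
python3 - <<'E'
from h import *
d=load('w16');u=lambda a:np.array(a)/1.5-.17
q,M,_=pose()
for a in((383,183),(352,183),(415,183),(352,280)):
    p=ray(d,u(a),40)[0]; print(p.round(1),(M.T@(p-q)).round(1))
E
```

```text
[531.   68.8  40. ] [78.9 64.8 -0.3]
[529.1  50.1  40. ] [ 79.   64.8 -19.1]
[533.  88.  40.] [78.9 64.8 19. ]
[589.6  42.4  40. ] [ 78.8   3.8 -20.4]
```

Emit:
apply_moves --targets "10 0 0 0 1;20 0 0 0 1;28 0 0 0 1;33 0 0 0 1;36 0 0 0 1;36 0 0 0 1"

```text
clock: 17.87
position: [596.3, 62.3, 83.0]
ee_rot: [-0.473, 0.526, 0.474, 0.525]
contact_force: [0.2, -0.3, -1.7]
gripper_width: 28.3
```

Emit:
apply_moves --targets "1 0 0 0 1;1.5 0 0 0 1;1.5 0 0 0 1"

```text
clock: 18.12
position: [597.3, 62.4, 82.8]
ee_rot: [-0.473, 0.525, 0.473, 0.526]
contact_force: [-0.0, 0.4, -1.1]
gripper_width: 28.4
```

Emit:
apply_moves --targets "1 0 0 0 1;2 0 0 0 1;2 0 0 0 1"

```text
clock: 18.37
position: [597.2, 62.3, 80.7]
ee_rot: [-0.473, 0.525, 0.473, 0.525]
contact_force: [0.3, -1.3, -2.0]
gripper_width: 28.6
```

```bash
python3 - <<'E'
from h import *
q,M,s=pose();print(q,s['contact_force'])
d=snap('scene','scene8'); cv2.imwrite('pics/c16.png',cv2.resize(d['img'][180:285,210:350,::-1],(800,600),interpolation=cv2.INTER_CUBIC))
E
```

```text
[597.1700133   62.31733137  80.65801137] [ 0.26703683 -1.28916539 -2.03752228]
```

Emit:
apply_moves --targets "1 0 0 0 1;2 0 0 0 1;2 0 0 0 1"

```text
clock: 18.67
position: [597.7, 62.3, 80.6]
ee_rot: [-0.474, 0.525, 0.473, 0.526]
contact_force: [-2.6, -0.7, 8.1]
gripper_width: 28.4
```

Emit:
apply_moves --targets "0 0 0 0 0.3;0 0 0 0 0;0 0 0 0 0;0 0 0 0 0;-10 0 0 0 0;-30 0 0 0 -0.5;-60 0 0 0 -1;-95 0 0 0 -1;-120 0 0 0 -1;-120 0 0 0 -1"

```text
clock: 19.5
position: [600.8, 62.9, 206.2]
ee_rot: [-0.476, 0.521, 0.471, 0.529]
contact_force: [0.8, 0.6, 0.9]
gripper_width: 85.5
```

```bash
python3 - <<'E'
from h import *
q,M,s=pose();print(q,s['contact_force'],s['gripper_width'])
d=snap('wrist','w17')
E
```

```text
[600.8124002   62.86578632 206.17950558] [0.80702424 0.60535598 0.85868031] 85.49521291753364
```

```bash
python3 - <<'E'
from h import *
d=load('w17');u=lambda a:np.array(a)/1.5-.17
q,M,_=pose()
e=R.from_euler('z',-6,degrees=True).as_matrix(); c=np.array([576.6,64.3,0])
for n,a,z in(('c-xL',(358,171),40),('c-xR',(406,172),40),('lid+xL',(347,331),105),('lid+xR',(413,331),105),('c mid',(357,232),40),('c midR',(405,232),40)):
    p=ray(d,u(a),z)[0]; print(n,p.round(1),(e.T@(p-c)).round(1))
cv2.imwrite('pics/c17.png',cv2.resize(d['img'][100:235,210:300,::-1],(400,600),interpolation=cv2.INTER_CUBIC))
E
```

```text
c-xL [529.4  50.9  40. ] [-45.5 -18.3  40. ]
c-xR [534.1  89.3  40. ] [-44.9  20.4  40. ]
lid+xL [639.6  32.7 105. ] [ 65.9 -24.8 105. ]
lid+xR [644.6  81.3 105. ] [ 65.9  24.1 105. ]
c mid [578.3  44.1  40. ] [  3.8 -19.9  40. ]
c midR [582.5  84.4  40. ] [ 3.7 20.7 40. ]
```

```bash
python3 - <<'E'
from h import *
plan([531.9,69.7,120],174)
EOF=0
E
```

```text
t19.6 shift [82.4 68.2 -0.4] spin 0.1 rows>=3 j6 -2.05 w 85.1 tilt [ 0.008  0.002 -1.   ]
```

Emit:
apply_moves --targets "0 20 0 0 -1;0 45 0 0 -1;0 65 0 0 -1;0 68 0 0 -1;20 68 0 0 -1;50 68 0 0 -1;75 68 0 0 -1;75 68 0 0 -1;75 68 0 0 -1"

```text
clock: 20.3
position: [528.9, 68.9, 122.5]
ee_rot: [-0.473, 0.527, 0.474, 0.524]
contact_force: [1.5, 0.8, 0.7]
gripper_width: 85.5
```

```bash
python3 - <<'E'
from h import *
plan([531.9,69.7,-24],174)
d=snap('wrist','w18');u=lambda a:np.array(a)/1.5-.17
q,M,_=pose();e=R.from_euler('z',-6,degrees=True).as_matrix(); c=np.array([576.6,64.3,0])
print((proj(d,[c+e@[-45,-20,40],c+e@[-45,20,40],c+e@[45,20,40]])*1.5).round(0))
E
```

```text
t20.3 shift [146.4  -3.3   1.5] spin 0.1 rows>=4 j6 -2.11 w 85.5 tilt [-0.003 -0.002 -1.   ]
[[354. 291.]
 [413. 291.]
 [410. 408.]]
```

Emit:
apply_moves --targets "30 -2 1 0 -1;60 -2 1 0 -1;85 -2 1 0 -1;105 -2 1 0 -1;105 -2 1 0 -1"

```text
clock: 20.77
position: [530.2, 69.6, 16.4]
ee_rot: [-0.473, 0.527, 0.474, 0.524]
contact_force: [-0.6, -0.4, 0.2]
gripper_width: 85.3
```

```bash
python3 - <<'E'
from h import *
plan([531.9,69.7,-24],174)
d=snap('wrist','w19')
d=snap('scene','scene9'); cv2.imwrite('pics/c18.png',cv2.resize(d['img'][180:285,210:350,::-1],(800,600),interpolation=cv2.INTER_CUBIC))
E
```

```text
t20.8 shift [40.4 -1.8  0.3] spin 0.0 rows>=1 j6 -2.11 w 85.3 tilt [-0.005 -0.002 -1.   ]
```

Emit:
apply_moves --targets "10 0 0 0 -1;20 0 0 0 -1;30 0 0 0 -1;36 0 0 0 -1;38 0 0 0 -1;38 0 0 0 -1"

```text
clock: 21.37
position: [531.0, 69.9, -20.3]
ee_rot: [-0.473, 0.526, 0.474, 0.525]
contact_force: [0.4, -0.1, 0.4]
gripper_width: 85.4
```

```bash
python3 - <<'E'
from h import *
plan([531.9,69.7,-24],174); print(pose()[2]['contact_force'])
d=snap('wrist','w20')
E
```

```text
t21.4 shift [ 3.7 -0.9 -0.1] spin 0.1 rows>=1 j6 -2.11 w 85.4 tilt [-0.001 -0.001 -1.   ]
[ 0.41494988 -0.05541311  0.36802425]
```

Emit:
apply_moves --targets "2 0 0 0 -0.5;2 0 0 0 -0.3;2 0 0 0 -0.1;2 0 0 0 0;2 0 0 0 0.1;2 0 0 0 0.2;2 0 0 0 0.4;2 0 0 0 1;2 0 0 0 1;2 0 0 0 1"

```text
clock: 22.25
position: [531.7, 70.2, -20.9]
ee_rot: [-0.473, 0.525, 0.473, 0.525]
contact_force: [-1.6, -0.0, 4.7]
gripper_width: 38.7
```

```bash
python3 - <<'E'
from h import *
plan([531.9,69.7,-24],174); print(pose()[2]['contact_force'])
d=snap('wrist','w21')
E
```

```text
t22.2 shift [ 3.1 -0.3 -0.5] spin 0.1 rows>=1 j6 -2.11 w 38.7 tilt [ 0.001  0.    -1.   ]
[-1.60564461e+00 -4.39922282e-03  4.66061358e+00]
```

Emit:
apply_moves --targets "-1 0 0 0 1;-3 0 0 0 1;-6 0 0 0 1;-10 0 0 0 1;-15 0 0 0 1;-20 0 0 0 1;-25 0 0 0 1;-28 0 0 0 1;-30 0 0 0 1;-30 0 0 0 1"

```text
clock: 23.13
position: [531.8, 70.3, 9.2]
ee_rot: [-0.473, 0.525, 0.473, 0.526]
contact_force: [-0.7, -0.2, -4.0]
gripper_width: 38.9
```

```bash
python3 - <<'E'
from h import *
plan([531.9,69.7,-24],174); print(pose()[2]['contact_force'],pose()[2]['wrist_torque'])
d=snap('wrist','w22')
d=snap('scene','scene10'); cv2.imwrite('pics/c19.png',cv2.resize(d['img'][180:285,210:350,::-1],(800,600),interpolation=cv2.INTER_CUBIC))
E
```

```text
t23.1 shift [33.2 -0.1 -0.6] spin 0.0 rows>=1 j6 -2.11 w 38.9 tilt [ 0.001  0.    -1.   ]
[-0.74937183 -0.17593907 -3.95839188] [ 0.03441579  0.20322647 -0.0129217 ]
```

```bash
python3 - <<'E'
from h import *
u=lambda a:np.array(a)/1.5-.17
e=R.from_euler('z',9.3,degrees=True).as_matrix()
d=load('w10')
for a,z in(((380,361),161),((345,436),291),((382,436),291),((415,437),291)):
    p=ray(d,u(a),z)[0]; print(p.round(1),(e.T@p).round(1))
cv2.imwrite('pics/c20.png',cv2.resize(d['img'][215:320,190:330,::-1],(800,600),interpolation=cv2.INTER_CUBIC))
E
```

```text
[602.9 181.3 161. ] [624.3  81.5 161. ]
[610.  152.7 291. ] [626.6  52.1 291. ]
[605.  183.5 291. ] [626.7  83.3 291. ]
[601.6 211.2 291. ] [627.8 111.2 291. ]
```

```bash
python3 - <<'E'
from h import *
e=R.from_euler('z',9.3,degrees=True).as_matrix()
t=e@[480,83.5,0]; print(t, e@[546,83.5,0]); plan([t[0],t[1],40],-170.7)
E
```

```text
[460.19682481 159.97228645   0.        ] [525.3293021  170.63813864   0.        ]
t23.2 shift [-31.5  80.1  82. ] spin -15.3 rows>=3 j6 -2.11 w 38.9 tilt [-0.  0. -1.]
```

Emit:
apply_moves --targets "-2 0 0 0 1;-6 0 0 0 1;-12 1 1 0 1;-18 4 4 -1 1;-24 9 9 -2 1;-28 16 16 -3 1;-31 25 25 -5 1;-31 35 35 -7 1;-31 45 45 -9 1;-31 54 54 -11 1"

```text
clock: 24.07
position: [482.3, 130.6, 40.1]
ee_rot: [-0.522, 0.476, 0.522, 0.477]
contact_force: [-0.2, 0.6, -3.7]
gripper_width: 38.8
```

Emit:
apply_moves --targets "0 8 8 -1 1;0 15 15 -2 1;0 20 20 -3 1;0 24 24 -4 1;0 26 26 -4.3 1;0 26 28 -4.3 1;0 26 28 -4.3 1"

```text
clock: 24.65
position: [455.3, 155.3, 39.6]
ee_rot: [0.539, -0.457, -0.539, -0.458]
contact_force: [0.6, 0.1, -3.0]
gripper_width: 38.8
```

```bash
python3 - <<'E'
from h import *
e=R.from_euler('z',9.3,degrees=True).as_matrix()
t=e@[480,83.5,0]; plan([t[0],t[1],26],-170.7)
d=snap('wrist','w23')
d=snap('scene','scene11'); cv2.imwrite('pics/c21.png',cv2.resize(d['img'][180:285,210:350,::-1],(800,600),interpolation=cv2.INTER_CUBIC))
E
```

```text
t24.6 shift [13.6 -5.6  3.8] spin 0.1 rows>=1 j6 -2.08 w 38.8 tilt [ 0.  0. -1.]
```

```bash
python3 - <<'E'
from h import *
q,M,_=pose(); eye=q-79.5*M[:,1]-1.2*M[:,2]; eye[2]=200
d=load('scene11'); pts=[]
for y in(-11,11):
    for x,z in((-16,-34),(-16,-5),(-10,8),(0,11),(10,8),(16,-5),(16,-15)): pts.append(eye-M[:,1]*x+M[:,2]*y+[0,0,z])
uv=(proj(d,pts)+.5-[210,180])*800/140
im=cv2.imread('pics/c21.png')
for k in(0,7): cv2.polylines(im,[uv[k:k+7].astype(int)],False,(0,0,255) if k else (0,255,0),1)
e=R.from_euler('z',9.3,degrees=True).as_matrix()
b=[e@[625.5,82.2+s*22,161] for s in(-1,1)]; uv=((proj(d,b)+.5-[210,180])*800/140).astype(int); cv2.line(im,tuple(map(int,uv[0])),tuple(map(int,uv[1])),(255,0,0),1)
cv2.imwrite('pics/c22.png',im[200:480,280:620].repeat(2,0).repeat(2,1))
E
python3 - <<'E'
from h import *
e=R.from_euler('z',9.3,degrees=True).as_matrix()
t=e@[546,83.5,0]; plan([t[0],t[1],27.5],-170.7)
E
```

```text
t24.8 shift [ 12.  -71.6   4.1] spin 0.0 rows>=2 j6 -2.08 w 39.0 tilt [ 0.  0. -1.]
```

Emit:
apply_moves --targets "3 0 1 0 1;7 -2 2 0 1;10 -6 4 0 1;12 -12 4 0 1;12 -19 4 0 1;12 -26 4 0 1;12 -32 4 0 1;12 -36 4 0 1;12 -38 4 0 1;12 -38 4 0 1"

```text
clock: 25.58
position: [492.4, 165.2, 27.5]
ee_rot: [0.539, -0.458, -0.539, -0.458]
contact_force: [-0.3, 0.7, -4.1]
gripper_width: 38.5
```

```bash
cat >> h.py <<'E'
def ov(f,out,off=79.5,dz=160.4):
    q,M,_=pose(); eye=q-off*M[:,1]-1.2*M[:,2]; eye[2]=q[2]+dz
    d=snap('scene',f); pts=[]
    for y in(-11,11):
        for x,z in((-16,-34),(-16,-5),(-10,8),(0,11),(10,8),(16,-5),(16,-15)): pts.append(eye-M[:,1]*x+M[:,2]*y+[0,0,z])
    x0,y0,k=250,210,10
    im=cv2.resize(d['img'][y0:y0+60,x0:x0+80,::-1],None,fx=k,fy=k,interpolation=cv2.INTER_CUBIC)
    im2=im.copy();uv=(proj(d,pts)+.5-[x0,y0])*k
    for j in(0,7): cv2.polylines(im2,[uv[j:j+7].astype(int)],False,(0,0,255) if j else (0,255,0),1)
    e=R.from_euler('z',9.3,degrees=True).as_matrix()
    for z in(161,291):
        uv=((proj(d,[e@[625.5,82.2+s*22,z] for s in(-1,1)])+.5-[x0,y0])*k).astype(int); cv2.line(im2,tuple(map(int,uv[0])),tuple(map(int,uv[1])),(255,0,0),1)
    cv2.imwrite('pics/'+out+'.png',im2); print(q.round(1),_['contact_force'].round(1),'eye',eye.round(1),(e.T@eye).round(1))
E
python3 -c "
from h import *
ov('scene12','c23')"
```

```text
[492.4 165.2  27.5] [-0.3  0.7 -4.1] eye [571.  176.9 187.9] [592.1  82.3 187.9]
```

Emit:
apply_moves --targets "0 -2 0 0 1;0 -5 0 0 1;0 -9 0 0 1;0 -13 0 0 1;0 -17 0 0 1;0 -20 0 0 1;0 -22 0 0 1;0 -23 0 0 1;0 -23 0 0 1"

```text
clock: 26.38
position: [514.7, 168.9, 27.4]
ee_rot: [-0.539, 0.458, 0.539, 0.458]
contact_force: [0.4, 0.3, -2.9]
gripper_width: 38.5
```

```bash
python3 -c "
from h import *
ov('scene13','c24')"
```

```text
[514.7 168.9  27.4] [ 0.4  0.3 -2.9] eye [593.4 180.6 187.8] [614.8  82.4 187.8]
```

Emit:
apply_moves --targets "0 -2 0 0 1;0 -4 0 0 1;0 -6 0 0 1;0 -8 0 0 1;0 -10 0 0 1;0 -11 0 0 1;0 -11 0 0 1;0 -11 0 0 1"

```text
clock: 27.1
position: [525.4, 170.7, 27.5]
ee_rot: [-0.539, 0.458, 0.539, 0.458]
contact_force: [-0.5, -0.1, -3.3]
gripper_width: 38.9
```

```bash
python3 -c "
from h import *
ov('scene14','c25')
d=snap('top','top6')
cv2.imwrite('pics/c26.png',cv2.resize(d['img'][140:200,160:240,::-1],(800,600),interpolation=cv2.INTER_CUBIC))"
```

```text
[525.4 170.7  27.5] [-0.5 -0.1 -3.3] eye [604.  182.4 187.9] [625.6  82.4 187.9]
```

Emit:
apply_moves --targets "2 0 0 0 1;5 0 0 0 1;8 0 0 0 1;11 0 0 0 1;14 0 0 0 1;17 0 0 0 1;19 0 0 0 1;20 0 0 0 1;20 0 0 0 1"

```text
clock: 27.95
position: [525.2, 170.6, 7.2]
ee_rot: [-0.539, 0.458, 0.539, 0.457]
contact_force: [0.3, -0.5, -2.8]
gripper_width: 38.7
```

```bash
python3 -c "
from h import *
ov('scene15','c27')"
```

```text
[525.2 170.6   7.2] [ 0.3 -0.5 -2.8] eye [603.9 182.3 167.6] [625.4  82.4 167.6]
```

Emit:
apply_moves --targets "2 0 0 0 1;4 0 0 0 1;6 0 0 0 1;8 0 0 0 1;10 0 0 0 1;10 0 0 0 1"

```text
clock: 28.5
position: [525.6, 170.8, -2.6]
ee_rot: [0.539, -0.458, -0.539, -0.458]
contact_force: [0.1, -0.1, -2.3]
gripper_width: 39.2
```

```bash
python3 -c "
from h import *
ov('scene16','c28'); print(pose()[2]['wrist_torque'])"
```

```text
[525.6 170.8  -2.6] [ 0.1 -0.1 -2.3] eye [604.2 182.5 157.8] [625.7  82.5 157.8]
[-0.00381636  0.05600976  0.00700302]
```

Emit:
apply_moves --targets "2 0 0 0 1;5 0 0 0 1;8 0 0 0 1;10 0 0 0 1;11 0 0 0 1;11 0 0 0 1;11 0 0 0 1"

```text
clock: 29.13
position: [525.4, 170.7, -13.6]
ee_rot: [-0.539, 0.458, 0.539, 0.458]
contact_force: [0.9, 0.4, -1.0]
gripper_width: 38.4
```

```bash
python3 -c "
from h import *
ov('scene17','c29'); print(pose()[2]['wrist_torque'])"
```

```text
[525.4 170.7 -13.6] [ 0.9  0.4 -1. ] eye [604.  182.4 146.8] [625.6  82.4 146.8]
[0.04443261 0.09400779 0.01720045]
```

Emit:
apply_moves --targets "0 2 0 0 1;0 6 0 0 1;0 12 0 0 1;0 20 0 0 1;0 30 0 0 1;0 42 0 0 1;0 56 0 0 1;0 72 0 0 1;0 86 0 0 1;0 96 0 0 1"

```text
clock: 30.02
position: [428.4, 154.2, -13.4]
ee_rot: [-0.539, 0.458, 0.539, 0.457]
contact_force: [-0.2, 0.2, -2.0]
gripper_width: 38.8
```

```bash
python3 -c "
from h import *
d=snap('scene','scene18')
cv2.imwrite('pics/c30.png',cv2.resize(d['img'][180:285,210:350,::-1],(800,600),interpolation=cv2.INTER_CUBIC));print(pose()[0])"
```

```text
[426.77726088 153.41807701 -13.53763872]
```

```bash
python3 - <<'E'
from h import *
s=load('scene0');t=load('top0')
k=800/120
cv2.imwrite('pics/c31.png',cv2.resize(s['img'][125:215,180:300,::-1],(800,600),interpolation=cv2.INTER_CUBIC))
cv2.imwrite('pics/c32.png',cv2.resize(t['img'][150:225,285:385,::-1],(800,600),interpolation=cv2.INTER_CUBIC))
E
python3 - <<'E'
from h import *
s=load('scene0');t=load('top0')
a=lambda u:np.array([180,125])+np.array(u)*.15-.5
b=lambda u:np.array([285,150])+np.array(u)*.125-.5
for n,u,v in(('-x+y',(520,383),(93,508)),('-x-y',(322,60),(747,516)),('stopTop-y',(45,155),(742,108))):
    p,r=tri(s,a(u),t,b(v)); print(n,p.round(1),round(r,1))
E
```

```text
-x+y [ 456.5 -160.7   60.3] 2.3
-x-y [ 443.5 -465.9   60.6] 0.4
stopTop-y [ 637.4 -475.8   53.9] 3.5
```

```bash
cat >> h.py <<'E'
RS=np.array([633.3,-321.,10.]); RY=-2.4
def rk(x,y,z=0):  # horizontal rack coords: x horizontal toward the stop, y along the stop -> world
    a=np.radians(RY); return np.array([RS[0]+x*np.cos(a)-y*np.sin(a),RS[1]+x*np.sin(a)+y*np.cos(a),z])
E
python3 - <<'E'
from h import *
plan([435,153,120],177.6)
t=rk(-200,-99); print(t); plan([t[0],t[1],120],177.6)
E
```

```text
t30.1 shift [-133.6   -7.6   -1.9] spin 11.7 rows>=4 j6 -2.11 w 39.0 tilt [-0.003 -0.002 -1.   ]
[ 429.32974426 -411.53802943    0.        ]
t30.1 shift [-132.6   89.6 -558. ] spin 11.7 rows>=14 j6 -2.11 w 39.0 tilt [-0.003 -0.002 -1.   ]
```

Emit:
apply_moves --targets "-15 0 0 0 1;-40 0 0 0 1;-75 0 -5 1 1;-105 5 -20 3 1;-125 10 -45 5 1;-133 16 -80 7 1;-133 22 -115 9 1;-133 28 -150 11 1;-133 34 -185 11.7 1;-133 40 -220 11.7 1"

```text
clock: 30.9
position: [426.7, -69.9, 120.0]
ee_rot: [-0.49, 0.51, 0.489, 0.51]
contact_force: [0.8, 0.2, -0.9]
gripper_width: 38.7
```

```bash
python3 - <<'E'
from h import *
t=rk(-200,-99); plan([t[0],t[1],120],177.6)
E
```

```text
t30.9 shift [-1.000e-01 -1.660e+01 -3.412e+02] spin 0.1 rows>=9 j6 -1.83 w 38.7 tilt [ 0.001  0.    -1.   ]
```

Emit:
apply_moves --targets "0 -2 -38 0 1;0 -4 -78 0 1;0 -6 -118 0 1;0 -8 -158 0 1;0 -10 -198 0 1;0 -12 -238 0 1;0 -14 -275 0 1;0 -16 -310 0 1;0 -16 -332 0 1;0 -16 -341 0 1"

```text
clock: 31.73
position: [428.5, -412.9, 118.9]
ee_rot: [-0.489, 0.511, 0.489, 0.511]
contact_force: [-0.5, 0.8, -1.6]
gripper_width: 38.6
```

Emit:
apply_moves --targets "0 0 0 0 1;0 0 0 0 1"

```text
clock: 31.9
position: [428.5, -409.3, 119.0]
ee_rot: [-0.489, 0.51, 0.49, 0.51]
contact_force: [0.5, 0.6, -1.5]
gripper_width: 38.6
```

```bash
cat >> h.py <<'E'
def rackov(f,out):
    d=snap('wrist',f); im=cv2.imread('pics/'+f+'.png'); T=np.tan(np.radians(12))
    P=lambda x,y,h=0: rk(x,y)+[0,0,RS[2]-x*T+h]
    def L(a,b,c):
        uv=(proj(d,[a,b])+.17)*1.5; cv2.line(im,*[tuple(map(int,k)) for k in uv],c,1)
    L(P(0,-155),P(0,155),(0,0,255)); L(P(-186,-155),P(-186,155),(0,255,0))
    for y in(-155,155): L(P(0,y),P(-186,y),(255,0,0))
    cv2.imwrite('pics/'+out+'.png',im); return d
E
python3 - <<'E'
from h import *
t=rk(-200,-99); plan([t[0],t[1],120],177.6); rackov('w24','c33')
d=snap('scene','scene19'); 
E
```

```text
t31.9 shift [-1.  -1.  -2.2] spin 0.0 rows>=1 j6 -1.12 w 38.6 tilt [-0.001  0.001 -1.   ]
```

```bash
python3 - <<'E'
from h import *
t=rk(-134,-99); plan([t[0],t[1],30],177.6)
E
```

```text
t32.0 shift [ 89.5 -66.6  -3.2] spin 0.1 rows>=3 j6 -1.12 w 39.0 tilt [-0.     0.001 -1.   ]
```

Emit:
apply_moves --targets "0 -20 -3 0 1;0 -45 -3 0 1;10 -62 -3 0 1;30 -66 -3 0 1;55 -66 -3 0 1;75 -66 -3 0 1;86 -66 -3 0 1;89 -66 -3 0 1;89 -66 -3 0 1"

```text
clock: 32.75
position: [494.8, -414.7, 30.3]
ee_rot: [-0.49, 0.51, 0.49, 0.51]
contact_force: [0.7, -0.1, -0.9]
gripper_width: 38.8
```

Emit:
apply_moves --targets "2 0 0 0 1;4 0 0 0 1;6 0 0 0 1;8 0 0 0 1;8 0 0 0 1"

```text
clock: 33.17
position: [494.6, -415.5, 22.5]
ee_rot: [-0.49, 0.51, 0.49, 0.51]
contact_force: [0.5, -0.4, -1.5]
gripper_width: 38.6
```

Emit:
apply_moves --targets "1 0 0 0 1;2 0 0 0 1;3 0 0 0 1;3 0 0 0 1"

```text
clock: 33.5
position: [495.0, -415.8, 21.3]
ee_rot: [-0.49, 0.51, 0.489, 0.51]
contact_force: [-1.7, 1.8, 6.4]
gripper_width: 39.0
```

```bash
python3 - <<'E'
from h import *
snap('wrist','w25');d=snap('scene','scene20');cv2.imwrite('pics/c34.png',cv2.resize(d['img'][105:210,180:320,::-1],(800,600),interpolation=cv2.INTER_CUBIC))
E
```

Emit:
apply_moves --targets "0 0 0 0 0;0 0 0 0 -0.2;0 0 0 0 -0.4;0 0 0 0 -0.4;-8 0 0 0 -0.4;-25 0 0 0 -0.4;-50 0 0 0 -0.4;-60 15 0 0 0.5;-60 40 0 0 1;-60 50 0 0 1"

```text
clock: 34.43
position: [443.2, -413.3, 80.9]
ee_rot: [-0.49, 0.51, 0.489, 0.511]
contact_force: [-0.5, 1.1, -1.0]
gripper_width: 24.1
```

```bash
python3 - <<'E'
from h import *
snap('wrist','w26');print(pose()[0],pose()[2]['gripper_width'])
d=snap('scene','scene21');cv2.imwrite('pics/c35.png',cv2.resize(d['img'][105:210,180:320,::-1],(800,600),interpolation=cv2.INTER_CUBIC))
E
```

```text
[ 441.72343571 -412.93612136   80.25902711] 16.687140802738497
```

```bash
python3 - <<'E'
from h import *
d=load('w26');u=lambda a:np.array(a)/1.5-.17
# carton band rear top edge and lateral location
for a in((349,394),(415,394)):
    p=ray(d,u(a),78)[0]; v=p-RS; an=np.radians(RY); print('rear top corner rack x,y',round(v[0]*np.cos(an)+v[1]*np.sin(an),1),round(-v[0]*np.sin(an)+v[1]*np.cos(an),1))
q=pose()[0]-RS;print('axis',q)
t=rk(-160,-99); plan([t[0],t[1],31],177.6)
E
```

```text
rear top corner rack x,y -154.0 -117.3
rear top corner rack x,y -154.1 -84.2
axis [-190.12201915  -92.35958475   70.02069912]
t34.5 shift [ 49.  -26.1   1.2] spin -0.0 rows>=2 j6 -1.13 w 8.8 tilt [-0.  0. -1.]
```

Emit:
apply_moves --targets "0 -8 1 0 0.72;0 -20 1 0 0.72;10 -26 1 0 0.72;25 -26 1 0 0.72;40 -26 1 0 0.72;47 -26 1 0 0.72;49 -26 1 0 0.72;49 -26 1 0 0.72"

```text
clock: 35.2
position: [471.1, -413.3, 29.2]
ee_rot: [-0.489, 0.51, 0.49, 0.51]
contact_force: [-0.6, 0.2, 0.7]
gripper_width: 12.3
```

```bash
python3 - <<'E'
from h import *
snap('wrist','w27');print(pose()[0],pose()[2]['gripper_width'],pose()[2]['contact_force'])
t=rk(-100,-99); plan([t[0],t[1],18],177.6)
E
```

```text
[ 471.45621073 -413.66398016   30.2295765 ] 12.042278916906877 [-0.25489203 -0.27050729  0.0404798 ]
t35.2 shift [ 12.2 -57.8   0.3] spin 0.1 rows>=2 j6 -1.15 w 12.0 tilt [-0. -0. -1.]
```

Emit:
apply_moves --targets "1 -5 0 0 0.72;2 -11 0 0 0.72;4 -17 0 0 0.72;5 -23 0 0 0.72;6 -29 0 0 0.72;7.5 -35 0 0 0.72;8.5 -41 0 0 0.72;10 -47 0 0 0.72;11 -52 0 0 0.72;11 -52 0 0 0.72"

```text
clock: 36.08
position: [524.0, -415.7, 19.1]
ee_rot: [-0.49, 0.51, 0.49, 0.51]
contact_force: [0.6, -0.4, -0.6]
gripper_width: 12.0
```

```bash
python3 - <<'E'
from h import *
t=rk(-98,-99); plan([t[0],t[1],18],177.6);print(pose()[2]['contact_force'])
d=snap('scene','scene22');cv2.imwrite('pics/c36.png',cv2.resize(d['img'][120:195,180:280,::-1],(800,600),interpolation=cv2.INTER_CUBIC))
E
```

```text
t36.1 shift [ 1.1 -7.3  0.2] spin 0.1 rows>=1 j6 -1.18 w 12.0 tilt [ 0.001 -0.    -1.   ]
[ 0.64477226 -0.42265794 -0.56802495]
```

Under the bar, near the stop. Push the last bit with a force check.

Emit:
apply_moves --targets "0.5 -2 0 0 0.72;1 -4 0 0 0.72;1.3 -6 0 0 0.72;1.6 -8 0 0 0.72;1.6 -8 0 0 0.72"

```text
clock: 36.55
position: [531.1, -416.1, 17.8]
ee_rot: [-0.49, 0.51, 0.49, 0.51]
contact_force: [0.5, -0.2, -0.5]
gripper_width: 11.9
```

Emit:
apply_moves --targets "0.2 -1 0 0 0.72;0.4 -2 0 0 0.72;0.6 -3 0 0 0.72;0.8 -4 0 0 0.72;0.8 -4 0 0 0.72"

```text
clock: 36.97
position: [535.0, -416.2, 17.1]
ee_rot: [-0.49, 0.51, 0.49, 0.51]
contact_force: [-0.9, 0.1, 0.0]
gripper_width: 11.8
```

Emit:
apply_moves --targets "0.2 -1 0 0 0.72;0.4 -2 0 0 0.72;0.6 -3 0 0 0.72;0.8 -4 0 0 0.72;0.8 -4 0 0 0.72"

```text
clock: 37.38
position: [535.2, -416.1, 16.9]
ee_rot: [-0.487, 0.512, 0.492, 0.509]
contact_force: [-8.6, 2.3, 7.1]
gripper_width: 11.8
```

```bash
python3 - <<'E'
from h import *
t=rk(-98,-99); plan([t[0],t[1],18],177.6);print(pose()[2]['contact_force'])
d=snap('scene','scene23');cv2.imwrite('pics/c37.png',cv2.resize(d['img'][120:195,180:280,::-1],(800,600),interpolation=cv2.INTER_CUBIC))
E
```

```text
t37.4 shift [-1.1  4.   0.1] spin 0.0 rows>=1 j6 -1.19 w 11.8 tilt [-0.007  0.002 -1.   ]
[-8.55210669  2.32962528  7.07157477]
```

Emit:
apply_moves --targets "-1 10 0 0 0.72;-1 30 0 0 0.4;-20 50 0 0 -0.2;-55 60 0 0 -0.6;-90 60 15 0 -1;-120 60 45 0 -1;-140 60 80 0 -1;-150 60 118 0 -1;-150 60 158 0 -1;-150 60 198 0 -1"

```text
clock: 38.27
position: [487.8, -214.5, 167.7]
ee_rot: [-0.491, 0.509, 0.488, 0.512]
contact_force: [0.4, -0.1, -0.2]
gripper_width: 85.4
```

```bash
python3 - <<'E'
from h import *
plan([470,-25,200],-174)
d=snap('top','top7')
E
```

```text
t38.3 shift [-32.4  25.6 188.6] spin -8.4 rows>=5 j6 -1.50 w 85.4 tilt [ 0.005 -0.    -1.   ]
```

Emit:
apply_moves --targets "-10 5 30 -2 -1;-20 10 65 -4 -1;-30 18 100 -6 -1;-32 25 135 -8 -1;-32 25 165 -8 -1;-32 25 188 -8 -1;-32 25 188 -8 -1;-32 25 188 -8 -1"

```text
clock: 38.98
position: [470.0, -26.0, 198.6]
ee_rot: [0.525, -0.473, -0.524, -0.475]
contact_force: [-0.8, -0.8, 0.4]
gripper_width: 85.0
```

```bash
python3 - <<'E'
from h import *
plan([470,-25,200],-174)
d=snap('wrist','w28')
E
```

```text
t39.0 shift [-1.4 -0.1  1. ] spin -0.2 rows>=1 j6 -1.76 w 85.0 tilt [ 0.002  0.001 -1.   ]
```

```bash
cat >> h.py <<'E'
def carton(f,c1,c2,b1,b2,grip=-36):
    """c1,c2 far-edge (+x) top corners px(1.5x); b1->b2 line along the length toward +x"""
    d=load(f);u=lambda a:np.array(a)/1.5-.17
    p=ray(d,[u(c1),u(c2),u(b1),u(b2)],40)[:,:2]
    w=p[1]-p[0]; l=p[3]-p[2]; ya=np.degrees(np.arctan2(l[1],l[0])); yb=np.degrees(np.arctan2(-w[0],w[1]))
    yaw=ya if abs(yb-ya)>8 else (ya*.7+yb*.3); x=np.array([np.cos(np.radians(yaw)),np.sin(np.radians(yaw))])
    c=(p[0]+p[1])/2-45*x; g=c+grip*x
    print('w %.1f yawl %.1f yawe %.1f'%(np.linalg.norm(w),ya,yb),'c',c.round(1),'grip',g.round(1),'tool angle %.1f'%(yaw+180)); return c,yaw,g
E
python3 - <<'E'
from h import *
d=load('w28'); cv2.imwrite('pics/c38.png',cv2.resize(d['img'][100:280,210:360,::-1],(500,600),interpolation=cv2.INTER_CUBIC))
E
python3 - <<'E'
from h import *
k=lambda a:(np.array(a)/3.3333+[210,100])*1.5
c,y,g=carton('w28',k((45,580)),k((138,578)),k((86,390)),k((91.5,580)))
plan([*g,90],y+180)
E
```

```text
w 40.0 yawl 6.2 yawe 7.3 c [574.6 -40.6] grip [538.8 -44.7] tool angle 186.5
t39.0 shift [108.5 -66.7 -24.8] spin -0.8 rows>=4 j6 -1.76 w 85.2 tilt [ 0.001  0.001 -1.   ]
```

Emit:
apply_moves --targets "20 -15 -8 -1 -1;50 -35 -16 -1 -1;80 -55 -25 -1 -1;110 -67 -25 -1 -1;140 -67 -25 -1 -1;165 -67 -25 -1 -1;185 -67 -25 -1 -1;200 -67 -25 -1 -1;212 -67 -25 -1 -1;217 -67 -25 -1 -1"

```text
clock: 39.87
position: [537.6, -46.9, -20.8]
ee_rot: [-0.527, 0.472, 0.528, 0.47]
contact_force: [-0.0, -0.0, -0.3]
gripper_width: 85.3
```

Emit:
apply_moves --targets "0 0 0 0 -1;0 0 0 0 -0.3;0 0 0 0 0;0 0 0 0 0.2;0 0 0 0 1;0 0 0 0 1;0 0 0 0 1;0 0 0 0 1"

```text
clock: 40.53
position: [539.7, -45.3, -17.4]
ee_rot: [0.529, -0.469, -0.528, -0.471]
contact_force: [-0.7, 1.1, 6.2]
gripper_width: 39.1
```

```bash
python3 - <<'E'
from h import *
d=snap('wrist','w29'); plan([538.8,-44.7,120],177.6); t=rk(-200,-33); plan([*t[:2],120],177.6); print(pose()[2]['contact_force'])
E
```

```text
t40.6 shift [-137.4    0.6    0.7] spin 9.1 rows>=4 j6 -1.67 w 39.1 tilt [ 0.002  0.    -1.   ]
t40.6 shift [-137.7  141.6 -285.8] spin 9.1 rows>=9 j6 -1.67 w 39.1 tilt [ 0.002  0.    -1.   ]
[-1.48338525  0.51907293  7.11900849]
```

Emit:
apply_moves --targets "-10 0 0 0 1;-35 0 0 0 1;-70 15 -5 1 1;-105 40 -25 3 1;-130 65 -50 5 1;-138 90 -80 7 1;-138 110 -115 9 1;-138 125 -150 9 1;-138 138 -185 9 1;-138 142 -220 9 1"

```text
clock: 41.42
position: [420.4, -281.4, 119.9]
ee_rot: [-0.489, 0.51, 0.49, 0.51]
contact_force: [1.7, 0.5, -0.7]
gripper_width: 38.9
```

```bash
python3 - <<'E'
from h import *
t=rk(-143,-33); plan([*t[:2],120],177.6); print(pose()[0])
E
```

```text
t41.4 shift [ -0.2 -71.4 -63.6] spin -0.0 rows>=3 j6 -1.34 w 38.9 tilt [-0.001  0.001 -1.   ]
[ 420.40892209 -281.44854077  119.90939331]
```

Emit:
apply_moves --targets "0 -20 -20 0 1;0 -45 -45 0 1;0 -70 -58 0 1;10 -85 -63 0 1;30 -92 -63 0 1;55 -92 -63 0 1;75 -92 -63 0 1;88 -92 -63 0 1;92 -92 -63 0 1;92 -92 -63 0 1"

```text
clock: 42.25
position: [511.4, -346.6, 26.1]
ee_rot: [-0.488, 0.511, 0.491, 0.51]
contact_force: [0.0, 0.6, -1.5]
gripper_width: 38.9
```

```bash
python3 - <<'E'
from h import *
t=rk(-122,-33); plan([*t[:2],20],177.6); print(pose()[0],pose()[2]['contact_force'])
E
```

```text
t42.2 shift [ 6.1  1.3 -2.3] spin 0.0 rows>=1 j6 -1.28 w 38.9 tilt [-0.003  0.001 -1.   ]
[ 511.4158371  -346.61285931   26.10510622] [ 0.02651562  0.58299049 -1.5481677 ]
```

Emit:
apply_moves --targets "1 0 -2 0 1;2 0 -2 0 1;3 0 -2 0 1;4 0 -2 0 1;4 0 -2 0 1"

```text
clock: 42.67
position: [512.7, -349.3, 23.8]
ee_rot: [-0.49, 0.51, 0.489, 0.51]
contact_force: [-0.4, 1.0, -1.5]
gripper_width: 38.8
```

Emit:
apply_moves --targets "1 0 0 0 1;2 0 0 0 1;3 0 0 0 1;3 0 0 0 1"

```text
clock: 43.0
position: [513.0, -349.3, 23.5]
ee_rot: [-0.49, 0.51, 0.489, 0.51]
contact_force: [-4.0, 2.5, 13.2]
gripper_width: 38.4
```

Emit:
apply_moves --targets "-1 0 0 0 0;-1 0 0 0 -0.2;-1 0 0 0 -0.4;-1 0 0 0 -0.4;-8 0 0 0 -0.4;-25 0 0 0 -0.4;-50 0 0 0 -0.4;-60 15 0 0 0.2;-60 40 0 0 0.72;-60 52 0 0 0.72"

```text
clock: 43.83
position: [459.1, -346.8, 81.5]
ee_rot: [-0.49, 0.51, 0.489, 0.511]
contact_force: [-1.1, 0.5, -0.5]
gripper_width: 24.1
```

```bash
python3 - <<'E'
from h import *
snap('wrist','w30'); t=rk(-168,-33); plan([*t[:2],31],177.6)
d=snap('scene','scene24');cv2.imwrite('pics/c39.png',cv2.resize(d['img'][120:210,180:300,::-1],(800,600),interpolation=cv2.INTER_CUBIC))
E
```

```text
t43.9 shift [50.  -7.1 -0.3] spin -0.1 rows>=2 j6 -1.25 w 16.6 tilt [-0.001  0.001 -1.   ]
```

Emit:
apply_moves --targets "10 -3 0 0 0.72;25 -7 0 0 0.72;40 -7 0 0 0.72;47 -7 0 0 0.72;49 -7 0 0 0.72;49 -7 0 0 0.72"

```text
clock: 44.43
position: [467.7, -347.2, 30.3]
ee_rot: [-0.489, 0.51, 0.49, 0.51]
contact_force: [0.2, -0.7, 0.4]
gripper_width: 11.8
```

Emit:
apply_moves --targets "1 -6 0 0 0.72;2.5 -13 0 0 0.72;4 -20 0 0 0.72;5.5 -27 0 0 0.72;7 -34 0 0 0.72;8.5 -41 0 0 0.72;10 -48 0 0 0.72;11.5 -55 0 0 0.72;12.5 -61 0 0 0.72;13.5 -66 0 0 0.72"

```text
clock: 45.27
position: [534.2, -350.0, 17.5]
ee_rot: [-0.49, 0.51, 0.49, 0.51]
contact_force: [-0.5, -0.4, 0.5]
gripper_width: 12.1
```

```bash
python3 - <<'E'
from h import *
t=rk(-94,-33); plan([*t[:2],17],177.6); print(pose()[2]['contact_force'])
E
```

```text
t45.3 shift [ 0.5 -3.8  0.1] spin 0.1 rows>=1 j6 -1.28 w 12.1 tilt [-0.  0. -1.]
[-0.53322983 -0.37914043  0.50383536]
```

Emit:
apply_moves --targets "0.3 -2 0 0 0.72;0.6 -4 0 0 0.72;1 -6 0 0 0.72;1.4 -8 0 0 0.72;1.4 -8 0 0 0.72"

```text
clock: 45.68
position: [538.2, -350.0, 16.7]
ee_rot: [-0.487, 0.512, 0.492, 0.509]
contact_force: [-7.6, 1.1, 5.1]
gripper_width: 12.2
```

```bash
python3 - <<'E'
from h import *
t=rk(-94,-33); plan([*t[:2],17],177.6); print(pose()[2]['contact_force'])
d=snap('scene','scene25');cv2.imwrite('pics/c40.png',cv2.resize(d['img'][120:195,180:280,::-1],(800,600),interpolation=cv2.INTER_CUBIC))
E
```

```text
t45.7 shift [-0.3  0.2 -0.1] spin 0.0 rows>=1 j6 -1.29 w 12.2 tilt [-0.007  0.002 -1.   ]
[-7.64617319  1.06195332  5.07983623]
```

Emit:
apply_moves --targets "-1 10 0 0 0.72;-1 30 0 0 0.4;-20 50 0 0 -0.2;-55 70 0 0 -0.6;-90 90 20 0 -1;-120 105 55 0 -1;-140 120 92 0 -1;-150 135 130 -2 -1;-150 145 168 -4 -1;-150 145 206 -6 -1"

```text
clock: 46.57
position: [404.0, -143.4, 167.9]
ee_rot: [0.517, -0.483, -0.514, -0.485]
contact_force: [1.6, 0.8, 0.5]
gripper_width: 85.3
```

```bash
python3 - <<'E'
from h import *
plan([390,-5,190],177)
E
```

```text
t46.6 shift [-22.1   5.1 139. ] spin 6.6 rows>=4 j6 -1.55 w 85.3 tilt [ 0.005  0.001 -1.   ]
```

Emit:
apply_moves --targets "-7 2 35 2 -1;-15 5 70 4 -1;-22 5 105 6.6 -1;-22 5 130 6.6 -1;-22 5 139 6.6 -1;-22 5 139 6.6 -1;-22 5 139 6.6 -1"

```text
clock: 47.15
position: [391.2, -6.1, 188.3]
ee_rot: [-0.487, 0.512, 0.487, 0.513]
contact_force: [0.2, -0.2, 0.5]
gripper_width: 85.1
```

```bash
python3 - <<'E'
from h import *
plan([390,-5,190],177)
d=snap('wrist','w31')
cv2.imwrite('pics/c41.png',cv2.resize(d['img'][100:250,180:380,::-1],(800,600),interpolation=cv2.INTER_CUBIC))
E
```

```text
t47.1 shift [-1.7  1.3  1. ] spin 0.1 rows>=1 j6 -2.03 w 85.1 tilt [ 0.001  0.    -1.   ]
```

```bash
python3 - <<'E'
from h import *
k=lambda a:(np.array(a)/4+[180,100])*1.5
c,y,g=carton('w31',k((141,577)),k((262,581)),k((205,345)),k((199,581)))
plan([*g,-17],y+180)
carton('w31',k((429,498)),k((551,506)),k((525,230)),k((490,506)))
E
```

```text
w 40.5 yawl -5.7 yawe -5.0 c [440.1 -39.2] grip [404.3 -35.8] tool angle 174.5
t47.2 shift [205.2 -14.5 -28.5] spin 2.5 rows>=5 j6 -2.03 w 85.2 tilt [ 0.  0. -1.]
w 40.1 yawl -6.3 yawe -6.9 c [416.8  57.8] grip [381.1  61.9] tool angle 173.5
```

Emit:
apply_moves --targets "15 -8 -14 1 -1;40 -14 -28 2.5 -1;70 -14 -28 2.5 -1;100 -14 -28 2.5 -1;130 -14 -28 2.5 -1;155 -14 -28 2.5 -1;175 -14 -28 2.5 -1;190 -14 -28 2.5 -1;200 -14 -28 2.5 -1;204 -14 -28 2.5 -1"

```text
clock: 48.03
position: [402.7, -36.4, -17.4]
ee_rot: [-0.474, 0.525, 0.476, 0.523]
contact_force: [-0.1, -0.5, 0.4]
gripper_width: 85.4
```

Emit:
apply_moves --targets "0 0 0 0 -1;0 0 0 0 -0.3;0 0 0 0 0;0 0 0 0 0.2;0 0 0 0 1;0 0 0 0 1;0 0 0 0 1;0 0 0 0 1"

```text
clock: 48.7
position: [404.5, -34.6, -14.7]
ee_rot: [-0.476, 0.523, 0.475, 0.524]
contact_force: [-0.8, -0.6, 6.6]
gripper_width: 38.9
```

```bash
python3 - <<'E'
from h import *
d=snap('wrist','w32'); t=rk(-200,33); plan([*t[:2],120],177.6); print(pose()[0],pose()[2]['contact_force'])
E
```

```text
t48.8 shift [-134.7  -53.6 -241. ] spin -3.0 rows>=7 j6 -1.99 w 38.9 tilt [ 0.002  0.    -1.   ]
[404.54278028 -34.61650708 -14.66784178] [-0.02229102 -1.15766834  5.12113543]
```

Emit:
apply_moves --targets "-10 0 0 0 1;-35 0 0 0 1;-70 0 -8 0 1;-105 -5 -30 -1 1;-128 -12 -60 -2 1;-135 -20 -95 -3 1;-135 -28 -132 -3 1;-135 -36 -170 -3 1;-135 -45 -206 -3 1;-135 -53 -235 -3 1"

```text
clock: 49.58
position: [433.8, -275.9, 119.6]
ee_rot: [-0.489, 0.511, 0.489, 0.511]
contact_force: [0.7, 0.4, -0.9]
gripper_width: 38.8
```

```bash
python3 - <<'E'
from h import *
t=rk(-122,33); plan([*t[:2],32],177.6); print(pose()[0])
E
```

```text
t49.6 shift [ 87.6 -79.2  -3.6] spin -0.1 rows>=3 j6 -1.36 w 38.8 tilt [ 0.  0. -1.]
[ 433.83667283 -275.88419481  119.56791874]
```

Emit:
apply_moves --targets "0 -20 -3 0 1;0 -45 -3 0 1;8 -68 -3 0 1;25 -78 -3 0 1;50 -79 -3 0 1;70 -79 -3 0 1;82 -79 -3 0 1;87 -79 -3 0 1;87 -79 -3 0 1"

```text
clock: 50.33
position: [511.9, -279.6, 31.0]
ee_rot: [-0.488, 0.511, 0.49, 0.51]
contact_force: [-0.2, -0.1, -2.9]
gripper_width: 39.1
```

Emit:
apply_moves --targets "1 0 0 0 1;2 0 0 0 1;3 0 0 0 1;4 0 0 0 1;4 0 0 0 1"

```text
clock: 50.75
position: [513.3, -280.1, 28.8]
ee_rot: [-0.489, 0.51, 0.489, 0.511]
contact_force: [0.2, -0.2, -1.9]
gripper_width: 38.8
```

Emit:
apply_moves --targets "1 0 0 0 1;2 0 0 0 1;3 0 0 0 1;3 0 0 0 1"

```text
clock: 51.08
position: [513.5, -280.2, 27.0]
ee_rot: [-0.49, 0.51, 0.489, 0.51]
contact_force: [-1.4, 2.0, 7.3]
gripper_width: 38.9
```

Emit:
apply_moves --targets "-1 0 0 0 0;-1 0 0 0 -0.2;-1 0 0 0 -0.4;-1 0 0 0 -0.4;-8 0 0 0 -0.4;-25 0 0 0 -0.4;-50 0 0 0 -0.4;-60 15 0 0 0.2;-60 40 0 0 0.72;-60 52 0 0 0.72"

```text
clock: 51.92
position: [459.6, -277.6, 86.5]
ee_rot: [-0.489, 0.51, 0.489, 0.511]
contact_force: [-1.0, 0.1, 0.7]
gripper_width: 24.2
```

```bash
python3 - <<'E'
from h import *
snap('wrist','w33'); t=rk(-168,33); plan([*t[:2],31],177.6)
d=snap('scene','scene26');cv2.imwrite('pics/c42.png',cv2.resize(d['img'][120:210,180:300,::-1],(800,600),interpolation=cv2.INTER_CUBIC))
E
```

```text
t52.0 shift [55.  -9.6 -3.4] spin -0.1 rows>=2 j6 -1.37 w 16.3 tilt [-0.001  0.001 -1.   ]
```

Emit:
apply_moves --targets "12 -3 -1 0 0.72;28 -8 -1 0 0.72;43 -9 -1 0 0.72;51 -9 -1 0 0.72;54 -9 -1 0 0.72;54 -9 -1 0 0.72"

```text
clock: 52.52
position: [470.0, -279.2, 30.7]
ee_rot: [-0.489, 0.511, 0.49, 0.51]
contact_force: [-0.3, -0.2, -0.3]
gripper_width: 12.0
```

Emit:
apply_moves --targets "1 -6 0 0 0.72;2.5 -13 0 0 0.72;4 -20 0 0 0.72;5.5 -27 0 0 0.72;7 -34 0 0 0.72;8.5 -41 0 0 0.72;10 -48 0 0 0.72;11.5 -55 0 0 0.72;12.5 -61 0 0 0.72;13.5 -66 0 0 0.72"

```text
clock: 53.35
position: [536.7, -282.0, 17.5]
ee_rot: [-0.489, 0.511, 0.489, 0.511]
contact_force: [-0.6, 0.0, 0.1]
gripper_width: 12.0
```

```bash
python3 - <<'E'
from h import *
t=rk(-94,33); plan([*t[:2],17],177.6); print(pose()[2]['contact_force'])
E
```

```text
t53.4 shift [ 0.5 -4.1 -1.9] spin -0.0 rows>=1 j6 -1.40 w 12.0 tilt [-0.  0. -1.]
[-0.62411375  0.01213446  0.06428683]
```

Emit:
apply_moves --targets "0.3 -2 0 0 0.72;0.6 -4 0 0 0.72;1 -6 0 0 0.72;1.4 -8 0 0 0.72;1.4 -8 0 0 0.72"

```text
clock: 53.77
position: [541.3, -282.2, 16.6]
ee_rot: [-0.487, 0.512, 0.491, 0.509]
contact_force: [-6.1, 0.9, 5.1]
gripper_width: 12.0
```

```bash
python3 - <<'E'
from h import *
t=rk(-94,33); plan([*t[:2],17],177.6); print(pose()[2]['contact_force'])
E
```

```text
t53.8 shift [-0.4  0.4 -1.9] spin -0.1 rows>=1 j6 -1.40 w 12.0 tilt [-0.006  0.001 -1.   ]
[-6.07939106  0.9351139   5.07344261]
```

Third carton is against the stop. Now the last one (B).

Emit:
apply_moves --targets "-1 10 0 0 0.72;-1 30 0 0 0.4;-20 50 0 0 -0.2;-55 80 0 0 -0.6;-90 105 20 0 -1;-120 125 55 0 -1;-140 140 92 0 -1;-150 150 130 0 -1;-150 150 168 0 -1;-150 150 206 0 -1"

```text
clock: 54.6
position: [402.5, -78.7, 168.1]
ee_rot: [-0.49, 0.509, 0.488, 0.513]
contact_force: [1.2, 0.1, -0.2]
gripper_width: 85.4
```

```bash
python3 - <<'E'
from h import *
plan([390,45,160],173.5)
E
```

```text
t54.6 shift [  8.2  18.1 123. ] spin 4.0 rows>=3 j6 -1.82 w 85.4 tilt [ 0.006  0.001 -1.   ]
```

Emit:
apply_moves --targets "2 5 35 1 -1;5 10 70 3 -1;8 18 100 4 -1;8 18 118 4 -1;8 18 123 4 -1;8 18 123 4 -1;8 18 123 4 -1"

```text
clock: 55.18
position: [390.1, 43.5, 158.2]
ee_rot: [-0.471, 0.527, 0.471, 0.528]
contact_force: [0.7, -0.3, 0.6]
gripper_width: 85.6
```

```bash
python3 - <<'E'
from h import *
plan([381.1,61.9,-16],173.5)
d=snap('wrist','w34')
cv2.imwrite('pics/c43.png',cv2.resize(d['img'][130:280,180:380,::-1],(800,600),interpolation=cv2.INTER_CUBIC))
E
```

```text
t55.2 shift [174.2  11.1  17.2] spin 0.1 rows>=5 j6 -2.21 w 85.6 tilt [ 0.001  0.    -1.   ]
```

```bash
python3 - <<'E'
from h import *
k=lambda a:(np.array(a)/4+[180,130])*1.5
c,y,g=carton('w34',k((290,431)),k((424,434)),k((369,140)),k((357,434)),-34)
plan([*g,-16],y+180)
E
```

```text
w 40.3 yawl -7.5 yawe -7.8 c [417.3  58.6] grip [383.6  63.1] tool angle 172.4
t55.2 shift [174.2   8.7  19.1] spin 1.1 rows>=5 j6 -2.21 w 85.5 tilt [ 0.  0. -1.]
```

Emit:
apply_moves --targets "15 4 10 1 -1;40 8 19 1 -1;70 8.7 19 1 -1;100 8.7 19 1 -1;125 8.7 19 1 -1;145 8.7 19 1 -1;160 8.7 19 1 -1;170 8.7 19 1 -1;174 8.7 19 1 -1;174 8.7 19 1 -1"

```text
clock: 56.07
position: [383.2, 62.3, -16.6]
ee_rot: [-0.466, 0.533, 0.466, 0.531]
contact_force: [-0.4, 0.8, 0.1]
gripper_width: 85.5
```

Emit:
apply_moves --targets "0 0 0 0 -1;0 0 0 0 -0.3;0 0 0 0 0;0 0 0 0 0.2;0 0 0 0 1;0 0 0 0 1;0 0 0 0 1;0 0 0 0 1"

```text
clock: 56.73
position: [384.0, 63.8, -15.1]
ee_rot: [-0.467, 0.531, 0.466, 0.532]
contact_force: [-1.1, -0.0, 6.0]
gripper_width: 38.7
```

```bash
python3 - <<'E'
from h import *
d=snap('wrist','w35'); t=rk(-200,99); plan([*t[:2],120],177.6); print(pose()[0],pose()[2]['contact_force'])
E
```

```text
t56.8 shift [-135.2  -89.2 -268.1] spin -5.0 rows>=8 j6 -2.29 w 39.2 tilt [ 0.001  0.    -1.   ]
[383.93834056  63.78748742 -15.11486021] [-0.74498023  0.26849854  6.7754002 ]
```

Emit:
apply_moves --targets "-10 0 0 0 1;-35 -3 0 0 1;-70 -10 -8 0 1;-105 -22 -30 -1 1;-128 -35 -60 -2 1;-135 -48 -95 -3 1;-135 -60 -132 -4 1;-135 -72 -170 -5 1;-135 -82 -206 -5 1;-135 -89 -240 -5 1"

```text
clock: 57.62
position: [440.5, -187.9, 119.2]
ee_rot: [-0.489, 0.511, 0.489, 0.511]
contact_force: [0.7, 0.6, -1.5]
gripper_width: 38.9
```

```bash
python3 - <<'E'
from h import *
t=rk(-122,99); plan([*t[:2],31],177.6); print(pose()[0])
E
```

```text
t57.6 shift [ 88.2 -76.2 -25.8] spin -0.1 rows>=3 j6 -1.55 w 38.9 tilt [ 0.  0. -1.]
[ 440.48932407 -187.89655829  119.15318818]
```

Emit:
apply_moves --targets "0 -20 -14 0 1;0 -45 -25 0 1;8 -66 -26 0 1;25 -75 -26 0 1;50 -76 -26 0 1;70 -76 -26 0 1;82 -76 -26 0 1;88 -76 -26 0 1;88 -76 -26 0 1"

```text
clock: 58.37
position: [514.0, -214.9, 29.5]
ee_rot: [-0.488, 0.511, 0.49, 0.51]
contact_force: [-1.0, -0.0, -1.4]
gripper_width: 38.5
```

Emit:
apply_moves --targets "1 0 0 0 1;2 0 0 0 1;3 0 0 0 1;4 0 0 0 1;4 0 0 0 1"

```text
clock: 58.78
position: [515.7, -215.2, 27.6]
ee_rot: [-0.489, 0.51, 0.489, 0.511]
contact_force: [0.3, -0.2, -1.5]
gripper_width: 38.8
```

Emit:
apply_moves --targets "1 0 0 0 1;2 0 0 0 1;3 0 0 0 1;3 0 0 0 1"

```text
clock: 59.12
position: [516.0, -215.3, 27.0]
ee_rot: [-0.49, 0.51, 0.489, 0.51]
contact_force: [-4.0, 3.4, 13.8]
gripper_width: 39.1
```

Emit:
apply_moves --targets "-1 0 0 0 0;-1 0 0 0 -0.2;-1 0 0 0 -0.4;-1 0 0 0 -0.4;-8 0 0 0 -0.4;-25 0 0 0 -0.4;-50 0 0 0 -0.4;-60 15 0 0 0.2;-60 40 0 0 0.72;-60 54 0 0 0.72"

```text
clock: 59.95
position: [460.2, -212.7, 85.1]
ee_rot: [-0.489, 0.51, 0.489, 0.511]
contact_force: [-0.3, -0.0, -0.2]
gripper_width: 24.3
```

```bash
python3 - <<'E'
from h import *
snap('wrist','w36'); t=rk(-168,99); plan([*t[:2],31],177.6)
d=snap('scene','scene27');cv2.imwrite('pics/c44.png',cv2.resize(d['img'][120:210,180:300,::-1],(800,600),interpolation=cv2.INTER_CUBIC))
E
```

```text
t60.0 shift [ 53.5 -12.6  -2.2] spin -0.1 rows>=2 j6 -1.50 w 16.4 tilt [-0.002  0.001 -1.   ]
```

Emit:
apply_moves --targets "12 -4 -1 0 0.72;28 -9 -1 0 0.72;43 -9 -1 0 0.72;50 -9 -1 0 0.72;53 -9 -1 0 0.72;53 -9 -1 0 0.72"

```text
clock: 60.55
position: [470.6, -214.3, 30.6]
ee_rot: [-0.489, 0.511, 0.49, 0.51]
contact_force: [0.6, 0.4, -0.8]
gripper_width: 11.9
```

Emit:
apply_moves --targets "1 -6 0 0 0.72;2.5 -13 0 0 0.72;4 -20 0 0 0.72;5.5 -27 0 0 0.72;7 -34 0 0 0.72;8.5 -41 0 0 0.72;10 -48 0 0 0.72;11.5 -55 0 0 0.72;12.5 -61 0 0 0.72;14 -67 0 0 0.72"

```text
clock: 61.38
position: [538.0, -217.1, 16.9]
ee_rot: [-0.489, 0.511, 0.489, 0.511]
contact_force: [-0.3, 0.0, 1.2]
gripper_width: 11.9
```

```bash
python3 - <<'E'
from h import *
t=rk(-94,99); plan([*t[:2],17],177.6); print(pose()[2]['contact_force'])
E
```

```text
t61.4 shift [-0.1 -5.6 -0.8] spin -0.1 rows>=1 j6 -1.51 w 11.9 tilt [-0.  0. -1.]
[-0.29993332  0.02245741  1.15768522]
```

Emit:
apply_moves --targets "0.3 -2 0 0 0.72;0.6 -4 0 0 0.72;1 -6 0 0 0.72;1.4 -8 0 0 0.72;1.6 -9.5 0 0 0.72;1.6 -9.5 0 0 0.72"

```text
clock: 61.88
position: [544.0, -217.4, 15.7]
ee_rot: [-0.487, 0.512, 0.491, 0.509]
contact_force: [-7.1, 0.9, 5.1]
gripper_width: 12.0
```

```bash
python3 - <<'E'
from h import *
t=rk(-94,99); plan([*t[:2],17],177.6); print(pose()[2]['contact_force'])
E
```

```text
t61.9 shift [-1.3  0.5 -0.8] spin -0.1 rows>=1 j6 -1.51 w 12.0 tilt [-0.006  0.001 -1.   ]
[-7.08748057  0.89062695  5.11698344]
```

Retreat and look at everything.

Emit:
apply_moves --targets "-1 10 0 0 0.72;-1 30 0 0 0.72;-20 50 0 0 0.4;-55 80 0 0 0;-90 105 0 0 0;-120 115 0 0 0;-150 115 0 0 0;-180 115 -30 0 0;-200 115 -60 0 0;-200 115 -90 0 0"

```text
clock: 62.72
position: [430.9, -304.8, 222.0]
ee_rot: [-0.494, 0.508, 0.485, 0.512]
contact_force: [0.5, -0.3, -0.4]
gripper_width: 42.7
```

Emit:
apply_moves --targets "0 0 0 0 0;0 0 0 0 0;0 0 0 0 0"

```text
clock: 62.97
position: [427.7, -302.3, 215.1]
ee_rot: [-0.489, 0.511, 0.489, 0.511]
contact_force: [-0.3, 0.3, 0.3]
gripper_width: 42.8
```

```bash
python3 - <<'E'
from h import *
print(pose()[0]); snap('wrist','w37')
d=snap('scene','scene28');cv2.imwrite('pics/c45.png',cv2.resize(d['img'][125:275,180:380,::-1],(800,600),interpolation=cv2.INTER_CUBIC))
d=snap('top','top8');cv2.imwrite('pics/c46.png',cv2.resize(d['img'][120:240,110:390,::-1],(800,343),interpolation=cv2.INTER_CUBIC))
E
```

```text
[ 427.6657052  -302.25894775  215.08067962]
```

Emit:
apply_moves --targets "0 0 0 0 0;0 0 0 0 0;0 0 0 0 0;0 0 0 0 0;0 0 0 0 0;0 0 0 0 0;0 0 0 0 0;0 0 0 0 0;0 0 0 0 0;0 0 0 0 0"

```text
clock: 63.95
position: [428.2, -302.6, 215.5]
ee_rot: [-0.489, 0.511, 0.489, 0.511]
contact_force: [0.1, 1.1, -0.3]
gripper_width: 42.7
```

```bash
python3 - <<'E'
from h import *
d=snap('top','top9'); a=load('top8')['img'].astype(float); df=np.abs(a-d['img']).max(2); print('diff px>40:',(df[120:240,110:390]>40).sum(), df[120:240,110:390].max())
d=snap('scene','scene29'); cv2.imwrite('pics/c47.png',cv2.resize(d['img'][205:285,230:310,::-1],(600,600),interpolation=cv2.INTER_CUBIC))
E
```

```text
diff px>40: 32 69.0
```

```bash
python3 - <<'E'
from bench import get_image,status
import cv2,numpy as np
a=get_image("top")["img"];s=get_image("scene")["img"]
for _ in range(12): b=get_image("top");t=get_image("scene")
b=b["img"];t=t["img"]
for p,q in((a,b),(s,t)):
    d=np.abs(p.astype(int)-q).max(2);w=np.argwhere(d>40);print(len(w),w[:12].tolist(),d.max())
cv2.imwrite("pics/fin_top.png",b[...,::-1]);cv2.imwrite("pics/fin_sc.png",t[...,::-1])
st=status.read_state();print(st["clock"],st["contact_force"],st["position"])
E
```

```text
2 [[193, 361], [228, 324]] 50
0 [] 33
65.35 [0.07797468 0.206276   0.4498627 ] [ 428.17627318 -302.55973124  215.55322415]
```

View pics/fin_top.png

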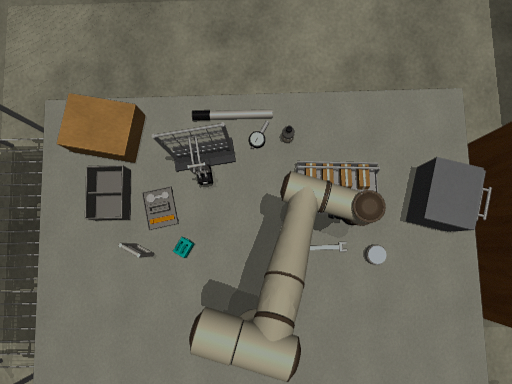

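View pics/fin_sc.png

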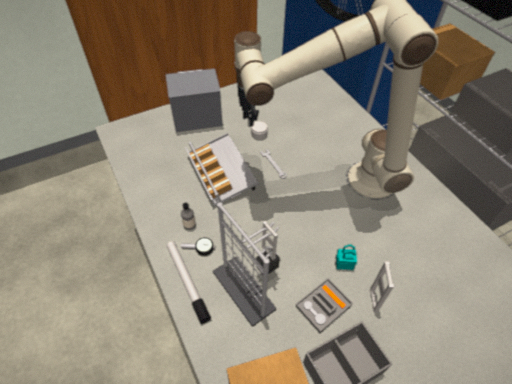

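The top view shows four cartons side by side against the stop (rows 165–190, columns 305–375) and the box hanging below the hook at (205,178). The scene view shows the same, and the only pixel differences are noise.

```bash
python3 -c "from bench import job; print(job.job_done())"
```

```text
the job is handed in; nothing more can be done
None
```

I handed the job in at about 65 s. The small aluminium frame hangs by its top bar on the panel hook, and the black box hangs by its own hook from the frame's bottom bar. The frame was hung and let go first. All four cartons lie lengthwise down the rack, side by side under the retaining bar. Each was pushed until the force rose to 6–9 N at the stop, all at the same depth.

**Last checks:** Pictures taken about 1 s apart showed no motion in the scene view and only 2 stray noise pixels in the top view. Force on the tool was about 0.5 N at rest, with the arm clear of everything. The gauge, bottle, tin and spanner were not touched. An earlier comparison had shown 32 changed pixels; I never located them, and the repeat did not show them. In the final top view the arm hides part of the rack, so how squarely the cartons sit rests on the earlier views and the push forces.

**What went wrong on the way:**
- **Frame grasp:** the first grasp missed, because the reported TCP was 20–30 mm beyond the actual fingertips. I corrected for that and grasped again.
- **Hanging the frame:** its cross plate briefly touched the hook with about 14 N before I corrected it.
- **Hanging the box:** I carried it standing on a carton held in the gripper as a fork, then withdrew the carton and put it in the rack.

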